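# Post the flat carton through the sprung flap

## Robot

A 6-joint arm with a two-finger parallel gripper is mounted at the origin on a cart in front of the work surface, level with it; the furniture and walls round the work are solid. World frame = base frame: x ahead of the robot, y to its left, z up, the work surface at z = 0. Lengths are in m, angles in rad, forces in N, time in s.
With the tool pointing down it reaches from about 0.35 to 0.85 m from the base axis. Payload 8.1 kg.
Tool frame: the origin (TCP) lies at the very end of the fingers, on their centre line; the grasp point (between the pads) lies 19 mm behind it; z points along the fingers, x is the direction in which the jaws open and shut, and the axes are right-handed (so a half turn about z gives the same grasp; the last joint's range is limited). The gripper opens to 93 mm and grips with 3 to 60 N. Pads are 15 mm wide; open, the fingers measure 128 mm over their backs; the gripper's body (75 mm by 188 mm) begins 65 mm behind the grasp point.
Start: joints at [1.018, 0.13, 1.488, -0, 1.523, -0.085], TCP at [0.271, 0.536, 0.219] pointing down, gripper open.
Joint ranges: [-2.96, 2.96], [-0.89, 2.26], [0.02, 2.5], [-1.34, 4.48], [0, 2.73], [-2.66, 2.66]. Speed limits (rad/s): [2.39, 2.39, 2.79, 3.14, 3.14, 3.14].

## Interface

Orientations are given as a 3x3 rotation matrix whose columns are the frame's x, y, z axes.
In Python, from workcell import bot, eyes, ticket, recognise, masks_of gives the robot as it stands.
- The arm moves only by the tool send_rows, never from a script. Its argument "commands" is a list of rows, each a list of 7 numbers: the shift along the tool's x, y, z in mm, then the turn, a rotation vector about the tool's x, y, z in degrees, then the finger opening in mm, from 0 to 93. In form: [[tx, ty, tz, ax, ay, az, fingers], ...]. A call has 1 to 5 rows; each row shifts and turns the pose as measured when the row begins, along the tool's axes as they then stand; what a row does not reach is not made up. A row lasts 1/10 s, in which the tool goes at most 50 mm and 8.59 degrees, less where a joint would pass 70% of its speed; a pose out of reach is approached as far as the arm can. A call is refused whole if a number of a shift passes 50 or a number of a turn 8.59, either way. A call with a gripper value outside its range is refused whole. The fingers move at their own pace and stop on an object; "newtons" is the grip in N (left out, the last holds). Time passes only in rows, so rows that do not move let the fingers close. It gives the time, the measured TCP pose, the force and the opening at its end, in the units of the state.
- bot.read_state(): the state, without advancing time (a new reading comes with each control period).
- eyes.camera(name): name is "side" or "top" or "wrist"; returns a dict with "pixels" (400x640x3 uint8, red, green, blue), "depth" (400x640 float32, m along the optical axis (not along the pixel's ray), 0 where there is no reading), "fov_y" (degrees; the focal length in pixels is half the picture's height over the tangent of half this angle, whatever the lens; pixels are square), "cx", "cy" (the principal point, pixels), "rvec" (rotation vector, rad) and "tvec" (3), from world to camera coordinates, as OpenCV has them; the wrist camera has in their place "mount" (4x4, takes a point from camera to tool coordinates, whose origin is the TCP and whose axes are the tool frame's). Camera axes: x right, y down, z forward; pixel columns grow to the right and rows downward; lengths in m; the calibration is good to about 2 mm. A picture is of the moment at which its call begins: read the wrist's pose just before it.
- ticket.sign_off(): hands the job in, once; it reports no verdict.
Trained networks look in a picture, given as the dict that the camera call returned (one of the last four; its "shot" number tells which), for a name from the list of things; names that differ only in an ending like _2 or _b are one class to them, and where a whole thing is asked for, a point or a joint stands for the part that bears it (a point fixed in the world has none). Each returns a list of dicts, best first, with "p" (0 to 1); they miss things now and then, are a little off and sometimes report something else, mostly with a low value. They report only what shows in the picture. A call takes as long as a camera call. They do not tell look-alikes from the thing itself.
- recognise(picture, target): "at" ([x, y, z] in m, in the coordinates of the camera as it stood for that picture, good to about 4 mm: the middle of the surface that is visible of it).
- masks_of(picture, target): "pixels" (400x640 bool, what is visible of it).
The state is a dict: "time": time; "q": joint angles; "joint_velocities": joint speeds; "effort": joint torques, N m; "position": TCP position; "tool_rot": TCP orientation; "contact_force": force on the tool from outside, world axes, zero at the start; "wrist_torque": the same for the moment, N m; "opening": opening from 0.0 (shut) to 1.0 (fully open).
Only numpy, scipy, OpenCV 4.12 (cv2) and the standard library are available. Lean on these libraries where they do the work, as an engineer would, in place of code of your own. Each camera call takes 0.05 s, during which the arm holds its last target.

## Task

Post the flat carton that stands on end through the sprung flap of the grey slope-topped return box: tilt it square to the sloping slot, push the flap open with its leading end and feed it in, then push its tail right past the flap so that the carton drops wholly inside and the flap springs shut behind it. Do not force anything, and do not knock the bench timer, glass dish, square carton or amber bottle about.

Things in the scene. Friction and masses are not known exactly. Their poses are not given: they have to be found in the camera images.
- carton_mid (a point): Centre of the flat carton to post: dark cardboard with a pale band, 90 mm tall as it stands on end, 60 wide, 26 thick, 0.06 to 0.13 kg. Starts upright on the bench, this point 45 mm up. Own axes: x along the 90 mm length (vertical at the start), y along the 60 mm width, z through the 26 mm thickness.
- return_box: Grey sheet-metal return box fixed to the bench (place and yaw vary; its front faces to the robot's left), 192 mm deep, 120 wide, 208 high at the back. Origin on the bench under the slot's centre; z up, x to its rear, y along its width. Its top slopes at 35 degrees from 110 mm high at the front (x = -72 mm) to 208 mm (x = +70 mm), then is flat to the back (x = +120 mm).
- mouth: Slot in the sloping top; origin at its centre in the outer surface, 159 mm up, straight above the origin of return_box. z points out of the slot, square to the slope (up and to the box's front, 35 degrees from vertical), y along the slot's long side (the box's y), x up the slope. Clear opening 70 mm along y, 36 along x; rounded rim, 6 mm wide, 3 mm proud.
- inside (a point): Point 130 mm behind the slot, about where a posted carton's centre comes to rest; axes as mouth. From the slot a straight chute leads down along mouth -z to the box's floor: a ramp on its low side (mouth x = -18 mm, to 174 mm deep) and cheeks at y = +-35 mm (to 144 mm deep); open towards the back below the flap.
- flap (a joint): Steel flap, rad: 0 shut, 1.5 fully in. Hinged along the slot's upper long edge (mouth x = 17.5, z = -6 mm), 34 mm long, swings inward. Spring: 0.06 N m shut, 0.09 open; pushing it open with the carton, which bears near the hinge, takes about 10 N. It pinches the carton on the ramp: let go half-way, it stays stuck; with its tail about 35 mm below the surface it slides down.
- timer: White bench timer, 52 x 66 x 24 mm, origin at its underside; a bystander.
- dish: Flat round glass dish, 60 mm wide, 12 mm high, origin at its underside; a bystander.
- square_carton: Upright carton of square section, 46 x 46 x 75 mm, origin at its underside; a bystander. It and the flat carton may have changed places.
- amber_bottle: Amber bottle with black dropper cap, 52 mm wide, 132 mm high, origin at its underside; a bystander behind the return box. To the right of the bench stands a tall grey cabinet, 0.6 m higher than the bench top, filling y below -0.21 m and x above 0.39 m: swing the arm past it drawn in.
Things that resemble listed ones, but are neither listed nor needed, are in the scene too. There is more than one size of the part that bears carton_mid; the job needs the largest.

How it is judged:
By the outcome, as a careful person would: the job done as asked, in the order asked, and still so for the second after the job is handed in, with the robot touching nothing.
It also fails if it takes over 58 s, if anything falls off the work surface, if the arm or the gripper's body presses on something with over 40 N, if the wrist force passes 120 N, or if a joint passes its speed limit or range.

## Working session

There is one attempt and no reset: what is moved stays moved. The work goes in short steps, Python scripts to look and compute and a tool call to move; the robot and the scene stay as the last step left them, time stands still between calls to the robot, and variables do not carry over. Pictures are saved under pics/ and viewed, and the job is handed in when it is done.

Besides the shell and the picture viewer there is one more tool, called after "Call:" as a command line: name --pt "numbers of a row" for each row, then --argument value for the rest. send_rows: Moves the arm, as the interface text tells. Its arguments: {"type":"object","properties":{"commands":{"type":"array","items":{"type":"array","items":{"type":"number"}}},"newtons":{"type":"number"}},"required":["commands"]}

```bash
mkdir -p pics; ls; cat > h.py <<'E'
import numpy as np, cv2
from workcell import bot, eyes, ticket, recognise, masks_of
np.set_printoptions(precision=4,suppress=True)
def K(p):
    h=p['pixels'].shape[0]; f=h/2/np.tan(np.radians(p['fov_y'])/2); return f,p['cx'],p['cy']
def cam2world(p,st=None):
    if 'mount' in p:
        st=st or bot.read_state(); T=np.eye(4); T[:3,:3]=np.array(st['tool_rot']).reshape(3,3); T[:3,3]=st['position']
        return T@np.array(p['mount'])
    R=cv2.Rodrigues(np.array(p['rvec'],float))[0]; T=np.eye(4); T[:3,:3]=R.T; T[:3,3]=-R.T@np.array(p['tvec']).ravel(); return T
def cloud(p,T):
    f,cx,cy=K(p); d=p['depth']; v,u=np.mgrid[:d.shape[0],:d.shape[1]]
    c=np.stack([(u-cx)/f*d,(v-cy)/f*d,d],-1); w=c@T[:3,:3].T+T[:3,3]; w[d<=0]=np.nan; return w
def w2t(T,x): return T[:3,:3]@np.array(x)+T[:3,3]
def save(p,n): cv2.imwrite('pics/'+n,cv2.cvtColor(p['pixels'],cv2.COLOR_RGB2BGR))
def proj(p,T,X):
    f,cx,cy=K(p); c=(np.array(X)-T[:3,3])@T[:3,:3]; return np.stack([c[...,0]/c[...,2]*f+cx,c[...,1]/c[...,2]*f+cy],-1)
E
python3 - <<'E'
from h import *
import pickle
for n in ['side','top','wrist']:
    st=bot.read_state(); p=eyes.camera(n); save(p,n+'0.png'); T=cam2world(p,st)
    pickle.dump((p,T),open(n+'0.pkl','wb'))
    print(n,T[:3,3],K(p))
    for t in ['carton_mid','return_box','mouth','timer','dish','square_carton','amber_bottle']:
        try:
            r=recognise(p,t); print(t,[(round(a['p'],2),w2t(T,a['at']).round(3)) for a in r][:4])
        except Exception as e: print(t,e)
print(bot.read_state()['time'])
E
```

```text
pics
side [ 1.1765 -0.1939  0.8325] (np.float64(421.0138783671973), 315.6328382539792, 201.81936694272147)
carton_mid [(0.56, array([0.482, 0.374, 0.06 ])), (0.55, array([0.567, 0.367, 0.061])), (0.52, array([0.631, 0.372, 0.066]))]
return_box [(0.59, array([ 0.624, -0.036,  0.14 ]))]
mouth [(0.7, array([0.612, 0.017, 0.153])), (0.48, array([0.48 , 0.375, 0.058]))]
timer [(0.64, array([0.542, 0.24 , 0.017]))]
dish [(0.82, array([0.45 , 0.249, 0.007]))]
square_carton [(0.66, array([0.605, 0.019, 0.155]))]
amber_bottle [(0.58, array([ 0.732, -0.019,  0.061]))]
top [0.4338 0.1579 1.0039] (np.float64(408.4420262124423), 315.8085610656132, 199.1269482159348)
carton_mid [(0.82, array([0.475, 0.372, 0.09 ])), (0.75, array([0.638, 0.38 , 0.07 ])), (0.59, array([0.545, 0.373, 0.07 ])), (0.39, array([0.452, 0.247, 0.003]))]
return_box [(0.62, array([0.579, 0.002, 0.176]))]
mouth [(0.93, array([0.577, 0.018, 0.16 ]))]
timer [(0.73, array([0.534, 0.248, 0.02 ]))]
dish [(0.75, array([0.454, 0.249, 0.005]))]
square_carton [(0.67, array([0.601, 0.283, 0.074])), (0.28, array([0.574, 0.023, 0.161]))]
amber_bottle [(0.81, array([ 0.711, -0.012,  0.067]))]
wrist [0.201  0.5717 0.3836] (np.float64(342.7527677184274), 319.0019924739371, 202.38239559873446)
carton_mid [(0.89, array([0.463, 0.389, 0.047])), (0.6, array([0.531, 0.391, 0.002]))]
return_box []
mouth []
timer []
dish [(0.74, array([0.452, 0.252, 0.   ]))]
square_carton []
amber_bottle []
1.2
```

View pics/side0.png

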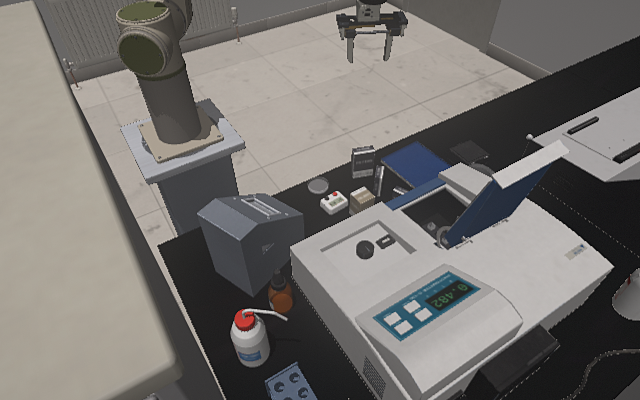

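View pics/top0.png

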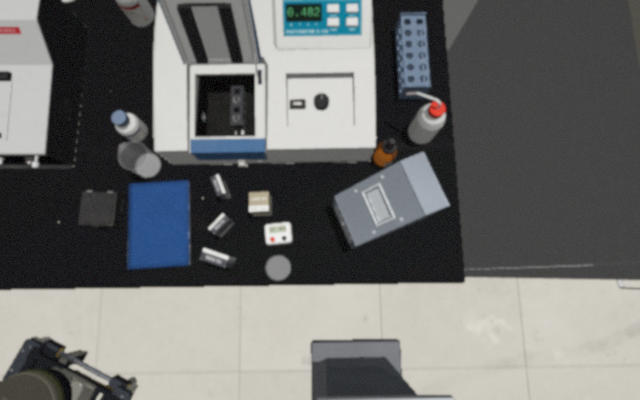

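View pics/wrist0.png

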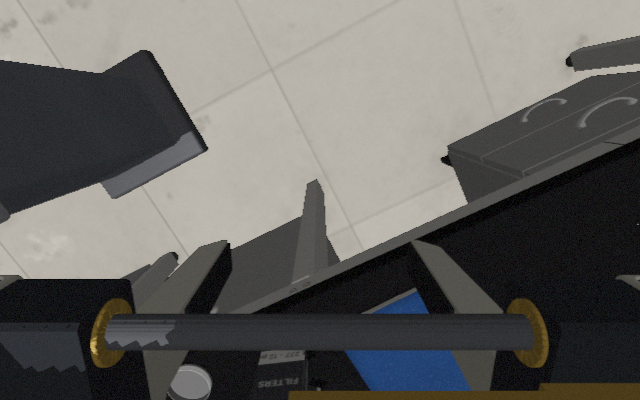

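```bash
python3 - <<'E'
from h import *
import pickle
p,T=pickle.load(open('top0.pkl','rb')); w=cloud(p,T)
im=cv2.cvtColor(p['pixels'],cv2.COLOR_RGB2BGR)
a=cv2.resize(im[160:290,180:300],None,fx=5,fy=5,interpolation=cv2.INTER_CUBIC)[:600]; cv2.imwrite('pics/topc.png',a)
b=cv2.resize(im[140:260,320:460],None,fx=5,fy=5,interpolation=cv2.INTER_CUBIC); cv2.imwrite('pics/topb.png',b)
# carton tops
for (u0,u1,v0,v1) in [(195,240,240,275),(205,235,208,240),(205,235,170,205),(240,280,185,220)]:
    r=w[v0:v1,u0:u1].reshape(-1,3); r=r[np.isfinite(r[:,0])]
    z=r[:,2]; zt=np.percentile(z,97); m=(z>zt-0.008)&(z<zt+.01)&(z>.03); q=r[m]
    rect=cv2.minAreaRect((q[:,:2]*1000).astype(np.float32)); print(zt,m.sum(),rect,np.median(q[:,2]))
# box
r=w[140:260,320:460].reshape(-1,3); r=r[np.isfinite(r[:,0])]
top=r[r[:,2]>.2]; print('flat',cv2.minAreaRect((top[:,:2]*1000).astype(np.float32)),np.median(top[:,2]))
sl=r[(r[:,2]>.115)&(r[:,2]<.195)]
# ransac plane
best=None;rng=np.random.default_rng(0)
for i in range(300):
    s=sl[rng.choice(len(sl),3,False)]; n=np.cross(s[1]-s[0],s[2]-s[0]); L=np.linalg.norm(n)
    if L<1e-6: continue
    n/=L; d=abs((sl-s[0])@n); c=(d<.003).sum()
    if best is None or c>best[0]: best=(c,d<.003)
q=sl[best[1]]; c=q.mean(0); n=np.linalg.svd(q-c)[2][2]; n*=np.sign(n[2]); print('slope n',n,'tilt',np.degrees(np.arccos(n[2])),'yaw of x axis',np.degrees(np.arctan2(-n[1],-n[0])),c,len(q))
print(np.c_[[0]])
foot=r[r[:,2]>.1]; print('foot',cv2.minAreaRect((foot[:,:2]*1000).astype(np.float32)))
E
```

```text
0.09270028337297544 326 ((474.7460021972656, 382.2416687011719), (60.324363708496094, 25.495695114135742), 71.07723999023438) 0.09107405667275209
0.07309642352979258 189 ((552.2695922851562, 379.1198425292969), (20.49384307861328, 45.06561279296875), 45.85630798339844) 0.07123839740050553
0.07278977575794023 179 ((643.561279296875, 383.3533935546875), (46.933074951171875, 20.512451171875), 22.801435470581055) 0.07110162524255137
0.07823123050068863 379 ((602.199951171875, 285.9373474121094), (45.46809387207031, 43.78253173828125), 0.6119773387908936) 0.07605181563540842
flat ((607.9727172851562, -55.21440887451172), (120.2047348022461, 67.94903564453125), 22.112974166870117) 0.20857995114838224
slope n [-0.2142  0.5303  0.8203] tilt 34.88616656574937 yaw of x axis -68.00573777344104 [0.5768 0.0315 0.1561] 2919
[[0]]
foot ((639.2330322265625, 24.219863891601562), (236.57212829589844, 192.4609832763672), 21.634031295776367)
```

```bash
python3 - <<'E'
import pickle
from h import *
p,T=pickle.load(open('side0.pkl','rb'));im=cv2.cvtColor(p['pixels'],cv2.COLOR_RGB2BGR)
cv2.imwrite('pics/sidec.png',cv2.resize(im[130:290,190:400],None,fx=3.7,fy=3.7,interpolation=cv2.INTER_CUBIC))
E
```

```text
(no output)
```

View pics/topc.png

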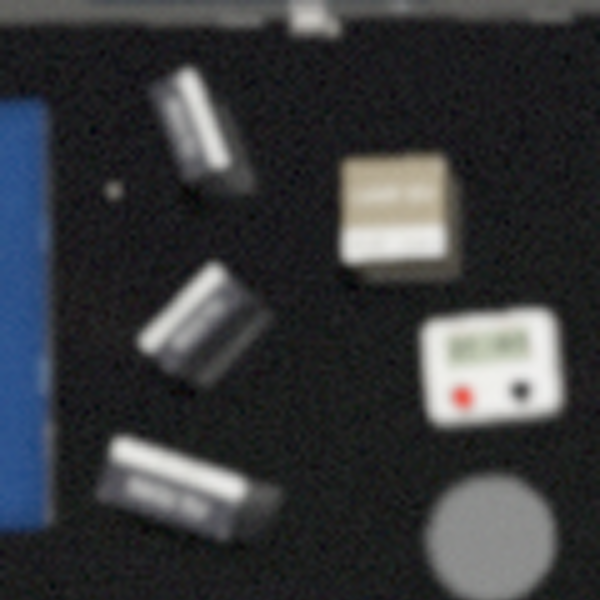

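View pics/topb.png

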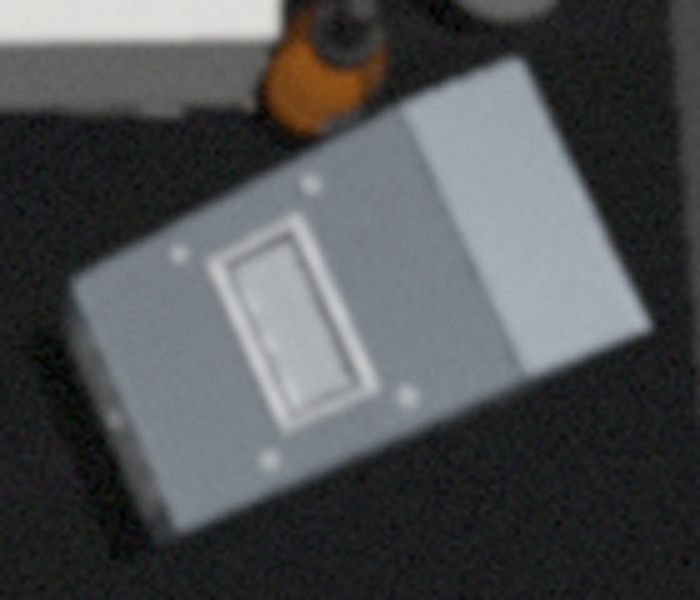

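View pics/sidec.png

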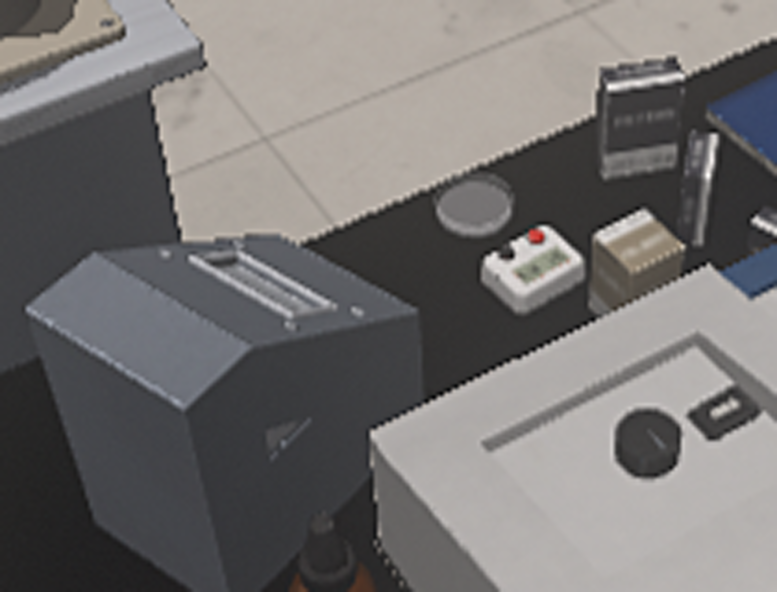

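```bash
python3 - <<'E'
from h import *
import pickle
s=bot.read_state(); print(s['position'],np.array(s['tool_rot']),s['q'],s['opening'],s['contact_force'])
p,T=pickle.load(open('top0.pkl','rb'));f,cx,cy=K(p)
n=np.array([-0.2142,.5303,.8203]);n/=np.linalg.norm(n);c=np.array([.5768,.0315,.1561])
def bp(u,v,off):
    d=T[:3,:3]@np.array([(u-cx)/f,(v-cy)/f,1]); o=T[:3,3]; return o+d*((c+off*n-o)@n)/(d@n)
cor=[(208,262),(298,213),(378,385),(286,432)]
C=np.array([bp(320+(a-2)/5.,140+(b-2)/5.,.002) for a,b in cor]); print(C,C.mean(0),[np.linalg.norm(C[i]-C[i-1]) for i in range(4)])
e=C[2]-C[1]+C[3]-C[0];print('long',e/np.linalg.norm(e), np.degrees(np.arctan2(e[1],e[0])))
inn=[(228,270),(290,236),(356,379),(298,408)]
C2=np.array([bp(320+(a-2)/5.,140+(b-2)/5.,.002) for a,b in inn]); print('inner',C2.mean(0),[np.linalg.norm(C2[i]-C2[i-1]) for i in range(4)])
m=masks_of(p,'mouth')[0]['pixels']; v,u=np.nonzero(m); r=cv2.minAreaRect(np.c_[u,v].astype(np.float32)); print(r, bp(*r[0],.002))
ps,Ts=pickle.load(open('side0.pkl','rb')); w=cloud(ps,Ts)
for uv in [(300,240),(340,230),(380,215),(400,290),(440,190)]: print(uv,w[uv[1],uv[0]])
# side: slope plane & carton
wt=cloud(p,T); print('instr',wt[150,300],wt[155,350],wt[130,370])
R=w[150:290,190:310].reshape(-1,3);R=R[np.isfinite(R[:,0])]
d=(R-c)@n; k=abs(d)<.012; k&=(R[:,2]>.12)&(R[:,2]<.19); q=R[k]; nn=np.linalg.svd(q-q.mean(0))[2][2]; nn*=np.sign(nn[2]);print('side plane offset',np.median(d[k]),nn,np.degrees(np.arctan2(-nn[1],-nn[0])))
ft=R[(R[:,2]>.200)&(R[:,2]<.215)];print('side flat',cv2.minAreaRect((ft[:,:2]*1000).astype(np.float32)),np.median(ft[:,2]))
R=w[140:185,345:380].reshape(-1,3); q=R[(R[:,2]>.086)&(R[:,2]<.1)]; print('side carton top',len(q),cv2.minAreaRect((q[:,:2]*1000).astype(np.float32)),np.median(q[:,2]))
q=R[(R[:,2]>.02)&(R[:,2]<.083)&(R[:,0]<.52)]; print(len(q)); cc=q.mean(0); nn=np.linalg.svd(q-cc)[2][2]; print('carton face',cc,nn,np.degrees(np.arctan2(nn[1],nn[0])))
for x in [(.4747,.3822,.09)]: print(proj(ps,Ts,x))
print(proj(ps,Ts,C),proj(ps,Ts,C2.mean(0)))
E
```

```text
[0.2705 0.5356 0.2186] [[ 0.4509  0.8926 -0.    ]
 [ 0.8926 -0.4509  0.    ]
 [-0.     -0.     -1.    ]] [ 1.0176  0.1304  1.4882  0.      1.523  -0.0854] 1.0019159249253442 [ 0.1374 -0.7826 -0.2357]
[[ 0.6059  0.0566  0.15  ]
 [ 0.6208  0.0216  0.1765]
 [ 0.5482 -0.008   0.1766]
 [ 0.5325  0.0264  0.1503]] [0.5769 0.0241 0.1633] [np.float64(0.07934590742220354), np.float64(0.04633722118648637), np.float64(0.07835662141550849), np.float64(0.046073069437423786)]
long [-0.9257 -0.3782  0.0027] -157.7799532887916
inner [0.5767 0.0238 0.1635] [np.float64(0.06542379588393937), np.float64(0.03194097958668988), np.float64(0.06533305530082101), np.float64(0.028927100354280824)]
((378.1682434082031, 204.1146240234375), (60.55390930175781, 73.96377563476562), 65.224853515625) [0.5768 0.0237 0.1636]
(300, 240) [0.6079 0.0983 0.0276]
(340, 230) [0.7232 0.1334 0.16  ]
(380, 215) [0.7377 0.2255 0.1648]
(400, 290) [0.9136 0.1297 0.1924]
(440, 190) [0.7341 0.4059 0.1394]
instr [0.7025 0.1865 0.1455] [0.7039 0.073  0.0974] [0.7402 0.034  0.1618]
side plane offset -0.0001779250938303054 [-0.1824  0.5407  0.8212] -71.3592355262779
side flat ((606.7898559570312, -57.35533142089844), (121.23783111572266, 64.44895935058594), 21.45309829711914) 0.2079458014571985
side carton top 159 ((472.575439453125, 381.52410888671875), (59.7617073059082, 30.58272933959961), 69.3932113647461) 0.09050615217860114
393
carton face [0.4805 0.3749 0.052 ] [ 0.898  -0.4399 -0.0065] -26.096744010807146
[363.7859 149.9375]
[[280.6817 212.6523]
 [268.3856 215.3023]
 [240.8665 199.6654]
 [253.5043 197.5965]] [260.5705 206.1054]
```

```bash
cat >> h.py <<'E'
from scipy.spatial.transform import Rotation as Ro
def plan(pos,R,mm=40,deg=8.4,n=None):
    s=bot.read_state(); p=np.array(s['position']); A=np.array(s['tool_rot']).reshape(3,3)
    rv=Ro.from_matrix(A.T@R).as_rotvec(); d=np.array(pos)-p
    n=n or int(max(1,np.ceil(np.linalg.norm(d)*1000/mm),np.ceil(np.degrees(np.linalg.norm(rv))/deg)))
    print('t',s['time'],'n',n,'dist',np.linalg.norm(d)*1000,'deg',np.degrees(np.linalg.norm(rv)),'q',np.array(s['q']),'F',np.array(s['contact_force']),'open',s['opening']*93)
    for i in range(n):
        Ai=A@Ro.from_rotvec(rv*i/n).as_matrix()
        print(list((Ai.T@d/n*1000).round(1))+list(np.degrees(rv/n).round(2)))
def frame(z,x):
    z=np.array(z,float);z/=np.linalg.norm(z);x=np.array(x,float);x-=z*(x@z);x/=np.linalg.norm(x);return np.stack([x,np.cross(z,x),z],1)
a=np.radians(-19.3); PK=frame([0,0,-1],[np.cos(a),np.sin(a),0]); PC=np.array([.4742,.382,0])
MN=np.array([-.2142,.5303,.8203]);MN/=np.linalg.norm(MN); b=np.radians(22); MY=np.array([np.cos(b),np.sin(b),0]);
tl=np.radians(35); b=np.radians(-68); BX=np.array([np.cos(b),np.sin(b),0]); MY=np.array([-BX[1],BX[0],0]); MX=BX*np.cos(tl)+np.array([0,0,np.sin(tl)]); MZ=np.cross(MX,MY); MO=np.array([.577,.0235,.160])
INS=frame(-MZ,MX); PSH=frame(-MZ,MY)
E
python3 -c "
from h import *
print(MZ,MX,MY)
plan(PC+[0,0,.17],PK)"
```

```text
[-0.2149  0.5318  0.8192] [ 0.3069 -0.7595  0.5736] [0.9272 0.3746 0.    ]
t 1.25 n 10 dist 259.62977756154066 deg 82.49576048184775 q [ 1.0176  0.1305  1.4882  0.      1.523  -0.0854] F [ 0.7132 -0.504  -0.9559] open 92.79241698247225
[np.float64(-4.5), np.float64(25.1), np.float64(4.9), np.float64(0.0), np.float64(0.0), np.float64(8.25)]
[np.float64(-0.9), np.float64(25.5), np.float64(4.9), np.float64(0.0), np.float64(0.0), np.float64(8.25)]
[np.float64(2.8), np.float64(25.4), np.float64(4.9), np.float64(0.0), np.float64(0.0), np.float64(8.25)]
[np.float64(6.4), np.float64(24.7), np.float64(4.9), np.float64(0.0), np.float64(0.0), np.float64(8.25)]
[np.float64(9.9), np.float64(23.5), np.float64(4.9), np.float64(0.0), np.float64(0.0), np.float64(8.25)]
[np.float64(13.2), np.float64(21.9), np.float64(4.9), np.float64(0.0), np.float64(0.0), np.float64(8.25)]
[np.float64(16.2), np.float64(19.7), np.float64(4.9), np.float64(0.0), np.float64(0.0), np.float64(8.25)]
[np.float64(18.8), np.float64(17.2), np.float64(4.9), np.float64(0.0), np.float64(0.0), np.float64(8.25)]
[np.float64(21.1), np.float64(14.3), np.float64(4.9), np.float64(0.0), np.float64(0.0), np.float64(8.25)]
[np.float64(22.9), np.float64(11.2), np.float64(4.9), np.float64(0.0), np.float64(0.0), np.float64(8.25)]
```

Call:
send_rows --pt "-4.5 25 5 0 0 8.25 50" --pt "-1 25.5 5 0 0 8.25 50" --pt "3 25.5 5 0 0 8.25 50" --pt "6.5 24.5 5 0 0 8.25 50" --pt "10 23.5 5 0 0 8.25 50"

```text
time: 1.75
position: [0.3726, 0.4589, 0.194]
tool_rot: [[0.934, 0.356, 0.001], [0.356, -0.934, 0.003], [0.002, -0.002, -1.0]]
contact_force: [0.4, 0.3, -0.5]
opening: 0.617
```

Call:
send_rows --pt "13 22 5 0 0 8.25 50" --pt "16 20 5 0 0 8.25 50" --pt "19 17 5 0 0 8.25 50" --pt "21 14 5 0 0 8.25 50" --pt "23 11 5 0 0 8.25 50"

```text
time: 2.25
position: [0.4761, 0.3758, 0.1682]
tool_rot: [[0.927, -0.376, 0.001], [-0.376, -0.927, 0.004], [-0.0, -0.004, -1.0]]
contact_force: [0.5, -0.0, -0.1]
opening: 0.542
```

```bash
python3 - <<'E'
from h import *
import pickle
plan(PC+[0,0,.17],PK)
s=bot.read_state(); p=eyes.camera('wrist'); T=cam2world(p,s); save(p,'wrist1.png'); pickle.dump((p,T),open('w1.pkl','wb'))
print(np.array(p['mount']))
for a in recognise(p,'carton_mid'): print(a['p'],w2t(T,a['at']))
w=cloud(p,T).reshape(-1,3); k=(w[:,2]>.08)&(w[:,2]<.1)&(abs(w[:,0]-.474)<.06)&(abs(w[:,1]-.382)<.06); q=w[k]; print(len(q)); 
if len(q)>20: print(cv2.minAreaRect((q[:,:2]*1000).astype(np.float32)),np.median(q[:,2]))
print(proj(p,T,np.array([[.4742,.382,.09],PC+PK[:,1]*.03+[0,0,.09],PC-PK[:,1]*.03+[0,0,.09]])))
E
```

```text
t 2.25 n 1 dist 6.705382113778493 deg 2.806197675365471 q [0.5823 0.1722 1.5346 0.0022 1.4317 0.9677] F [ 0.5222 -0.0358 -0.0609] open 50.42265797923375
[np.float64(-4.1), np.float64(-5.0), np.float64(-1.8), np.float64(-0.22), np.float64(-0.0), np.float64(-2.8)]
[[ 1.     -0.0013  0.0003 -0.0002]
 [ 0.0012  0.9599  0.2803 -0.0789]
 [-0.0006 -0.2803  0.9599 -0.1649]
 [ 0.      0.      0.      1.    ]]
0.95 [0.548  0.3828 0.0663]
0.7 [0.6384 0.3833 0.0619]
0.59 [0.4765 0.3887 0.0903]
2733
((473.1643371582031, 381.9317626953125), (60.186100006103516, 26.000240325927734), 70.58501434326172) 0.08892189122567876
[[313.7352 206.5652]
 [315.8607 244.0323]
 [311.4664 166.5713]]
```

View pics/wrist1.png

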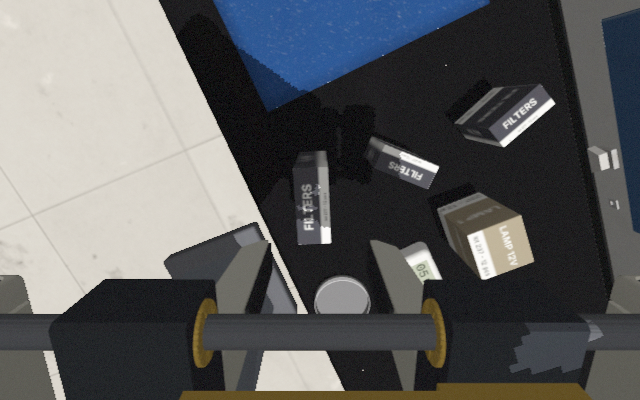

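```bash
sed -i 's/PC=np.array(\[.4742,.382,0\])/PC=np.array([.4732,.382,0])/' h.py; python3 - <<'E'
from h import *
plan(PC+[0,0,.12],PK,n=2)
import pickle
p,T=pickle.load(open('w1.pkl','rb')); w=cloud(p,T).reshape(-1,3); q=w[(w[:,2]>.06)&(w[:,2]<.078)&(abs(w[:,0]-.55)<.05)&(abs(w[:,1]-.382)<.05)]
d=(q-PC)@PK[:,0]; e=(q-PC)@PK[:,1]; print('neighbour nearest along x', np.percentile(d,1), d[abs(e)<.012].min())
E
```

```text
t 2.35 n 2 dist 48.142680282153805 deg 2.875610749515334 q [0.5796 0.1735 1.5348 0.0011 1.4316 0.9664] F [-0.0934 -0.9395 -0.8658] open 50.33010382613037
[np.float64(-3.3), np.float64(-2.9), np.float64(23.7), np.float64(-0.06), np.float64(-0.0), np.float64(-1.44)]
[np.float64(-3.3), np.float64(-3.0), np.float64(23.7), np.float64(-0.06), np.float64(-0.0), np.float64(-1.44)]
neighbour nearest along x 0.050579386605583254 0.07500317966028378
```

Call:
send_rows --pt "-3.5 -3 24 0 0 -1.45 50" --pt "-3 -3 24 0 0 -1.45 50" --pt "0 0 0 0 0 0 50"

```text
time: 2.65
position: [0.474, 0.3828, 0.1196]
tool_rot: [[0.946, -0.325, 0.002], [-0.325, -0.946, 0.004], [0.001, -0.004, -1.0]]
contact_force: [-0.3, 0.1, -0.7]
opening: 0.536
```

```bash
python3 - <<'E'
from h import *
plan(PC+[0,0,.058],PK,n=3)
E
```

```text
t 2.65 n 3 dist 61.61140307646865 deg 0.4096189233722982 q [0.5941 0.2161 1.576  0.0019 1.3454 0.925 ] F [-0.3239  0.0736 -0.7173] open 49.861303333924035
[np.float64(-0.2), np.float64(0.4), np.float64(20.5), np.float64(-0.08), np.float64(-0.02), np.float64(0.11)]
[np.float64(-0.2), np.float64(0.4), np.float64(20.5), np.float64(-0.08), np.float64(-0.02), np.float64(0.11)]
[np.float64(-0.2), np.float64(0.4), np.float64(20.5), np.float64(-0.08), np.float64(-0.02), np.float64(0.11)]
```

Call:
send_rows --pt "0 0.4 20.5 -0.1 0 0 50" --pt "0 0.4 20.5 -0.1 0 0 50" --pt "0 0.4 20.5 -0.1 0 0 50" --pt "0 0 0 0 0 0 50"

```text
time: 3.05
position: [0.4741, 0.3847, 0.0617]
tool_rot: [[0.947, -0.32, 0.004], [-0.32, -0.947, 0.002], [0.003, -0.003, -1.0]]
contact_force: [-1.0, 0.5, -0.2]
opening: 0.537
```

Call:
send_rows --pt "0 0 0 0 0 0 15" --pt "0 0 0 0 0 0 15" --pt "0 0 0 0 0 0 15" --pt "0 0 0 0 0 0 15" --pt "0 0 0 0 0 0 15" --newtons 30

```text
time: 3.55
position: [0.4766, 0.3874, 0.0687]
tool_rot: [[0.948, -0.319, 0.01], [-0.319, -0.948, 0.006], [0.008, -0.009, -1.0]]
contact_force: [0.0, 0.7, -1.8]
opening: 0.279
```

```bash
python3 - <<'E'
from h import *
s=bot.read_state();print(s['position'],s['opening']*93,s['contact_force'],s['time'])
E
```

```text
[0.4766 0.3874 0.0687] 25.98657322265877 [ 0.0175  0.7312 -1.8293] 3.55
```

```bash
python3 - <<'E'
from h import *
s=bot.read_state(); p=eyes.camera('side'); T=cam2world(p); save(p,'side2.png')
im=cv2.cvtColor(p['pixels'],cv2.COLOR_RGB2BGR); cv2.imwrite('pics/side2c.png',cv2.resize(im[90:230,300:430],None,fx=4,fy=4,interpolation=cv2.INTER_CUBIC))
w=cloud(p,T)
m=masks_of(p,'carton_mid')
for a in m: q=w[a['pixels']]; print(a['p'],a['pixels'].sum(),np.nanpercentile(q,[2,50,98],axis=0))
print(bot.read_state()['position'],s['joint_velocities'],s['effort'])
E
```

```text
0.89 586 [[0.4334 0.3503 0.0001]
 [0.481  0.3709 0.0486]
 [0.4954 0.4188 0.0931]]
0.52 241 [[0.497  0.3564 0.0001]
 [0.5616 0.3676 0.0556]
 [0.5729 0.4252 0.0724]]
[0.4765 0.3873 0.0684] [ 0.0018 -0.0098 -0.0052  0.0012  0.0042 -0.0007] [  0.0359 -60.0743 -46.0332   0.0538  -0.1277  -0.0002]
```

View pics/side2c.png

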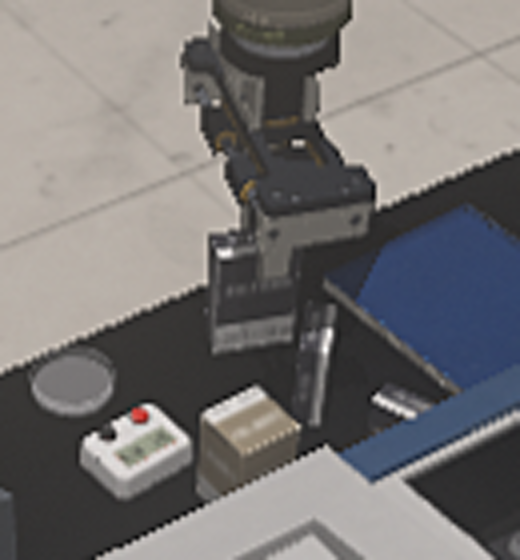

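Call:
send_rows --pt "0 0 0 0 0 0 50" --pt "0 0 0 0 0 0 50" --pt "0 0 0 0 0 0 50"

```text
time: 3.95
position: [0.4765, 0.3872, 0.0685]
tool_rot: [[0.948, -0.319, 0.01], [-0.319, -0.948, 0.006], [0.008, -0.009, -1.0]]
contact_force: [0.4, -0.1, 0.4]
opening: 0.485
```

```bash
python3 - <<'E'
from h import *
s=bot.read_state();print(s['position'],s['opening']*93)
p=eyes.camera('wrist'); T=cam2world(p,s); save(p,'wrist3.png')
w=cloud(p,T).reshape(-1,3); k=(w[:,2]>.082)&(w[:,2]<.1)&(abs(w[:,0]-.474)<.06)&(abs(w[:,1]-.382)<.06); q=w[k]; print(len(q),cv2.minAreaRect((q[:,:2]*1000).astype(np.float32)),np.median(q[:,2]))
plan(PC+[0,0,.057],PK,n=2)
E
```

```text
[0.4765 0.3872 0.0685] 45.08207445900246
6535 ((480.1385498046875, 393.93988037109375), (57.246646881103516, 54.76838684082031), 22.36629867553711) 0.08898094538197007
t 4.0 n 2 dist 13.0800003507931 deg 0.9789813420787548 q [ 0.5992  0.2724  1.6087 -0.0007  1.2487  0.924 ] F [-0.0367 -1.1098  0.0026] open 47.73782688721334
[np.float64(-0.8), np.float64(3.0), np.float64(5.7), np.float64(-0.26), np.float64(-0.22), np.float64(0.35)]
[np.float64(-0.8), np.float64(3.0), np.float64(5.7), np.float64(-0.26), np.float64(-0.22), np.float64(0.35)]
```

View pics/wrist3.png

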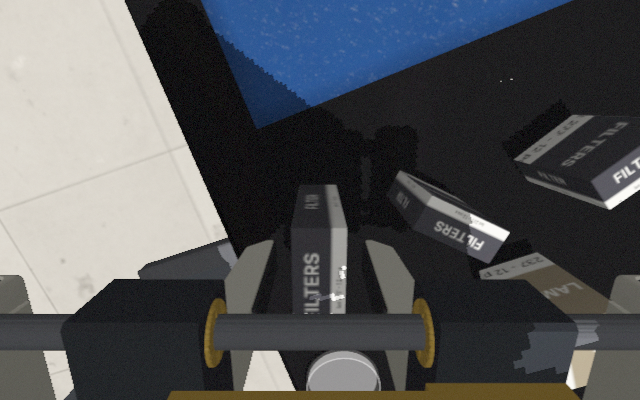

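Call:
send_rows --pt "-0.8 3 6 -0.3 -0.2 0.3 50" --pt "-0.8 3 6 -0.3 -0.2 0.3 50"

```text
time: 4.2
position: [0.4736, 0.3824, 0.0567]
tool_rot: [[0.944, -0.329, 0.001], [-0.329, -0.944, -0.001], [0.001, 0.001, -1.0]]
contact_force: [-0.1, 0.3, -0.7]
opening: 0.535
```

Call:
send_rows --pt "0 0 0 0 0 0 22"

```text
time: 4.3
position: [0.4727, 0.3815, 0.0552]
tool_rot: [[0.944, -0.33, -0.001], [-0.33, -0.944, -0.003], [-0.0, 0.003, -1.0]]
contact_force: [-0.2, -0.2, 0.3]
opening: 0.492
```

Call:
send_rows --pt "0 0 0 0 0 0 22"

```text
time: 4.4
position: [0.4725, 0.3813, 0.0547]
tool_rot: [[0.944, -0.33, -0.002], [-0.33, -0.944, -0.003], [-0.001, 0.003, -1.0]]
contact_force: [1.0, 0.9, 0.3]
opening: 0.41
```

Call:
send_rows --pt "0 0 0 0 0 0 22" --pt "0 0 0 0 0 0 22"

```text
time: 4.6
position: [0.4724, 0.3812, 0.0545]
tool_rot: [[0.944, -0.33, -0.002], [-0.33, -0.944, -0.003], [-0.001, 0.004, -1.0]]
contact_force: [-0.2, -0.2, 0.2]
opening: 0.277
```

Call:
send_rows --pt "0 0 0 0 0 0 22"

```text
time: 4.7
position: [0.4724, 0.3812, 0.0545]
tool_rot: [[0.944, -0.33, -0.002], [-0.33, -0.944, -0.003], [-0.001, 0.004, -1.0]]
contact_force: [0.0, -0.8, -1.1]
opening: 0.276
```

Call:
send_rows --pt "0 0 -20 0 0 0 22" --pt "0 0 -30 0 0 0 22" --pt "0 0 -35 0 0 0 22" --pt "0 0 -35 0 0 0 22" --pt "0 0 -30 0 0 0 22" --newtons 35

```text
time: 5.2
position: [0.4688, 0.3792, 0.2021]
tool_rot: [[0.944, -0.329, -0.013], [-0.33, -0.944, -0.011], [-0.009, 0.014, -1.0]]
contact_force: [1.0, -0.5, -0.8]
opening: 0.274
```

```bash
python3 - <<'E'
from h import *
plan(MO+MZ*.13,INS,n=10)
E
```

```text
t 5.2 n 10 dist 304.4726140447483 deg 59.477444404867114 q [ 0.5959  0.1633  1.4824 -0.0014  1.5128  0.9318] F [ 0.9804 -0.4763 -0.7631] open 25.437199032228403
[np.float64(17.0), np.float64(24.5), np.float64(-6.2), np.float64(-1.39), np.float64(3.3), np.float64(4.75)]
[np.float64(19.2), np.float64(23.1), np.float64(-4.6), np.float64(-1.39), np.float64(3.3), np.float64(4.75)]
[np.float64(21.3), np.float64(21.5), np.float64(-2.9), np.float64(-1.39), np.float64(3.3), np.float64(4.75)]
[np.float64(23.1), np.float64(19.7), np.float64(-1.1), np.float64(-1.39), np.float64(3.3), np.float64(4.75)]
[np.float64(24.7), np.float64(17.8), np.float64(0.7), np.float64(-1.39), np.float64(3.3), np.float64(4.75)]
[np.float64(26.0), np.float64(15.6), np.float64(2.6), np.float64(-1.39), np.float64(3.3), np.float64(4.75)]
[np.float64(27.0), np.float64(13.3), np.float64(4.5), np.float64(-1.39), np.float64(3.3), np.float64(4.75)]
[np.float64(27.7), np.float64(10.9), np.float64(6.3), np.float64(-1.39), np.float64(3.3), np.float64(4.75)]
[np.float64(28.1), np.float64(8.4), np.float64(8.2), np.float64(-1.39), np.float64(3.3), np.float64(4.75)]
[np.float64(28.2), np.float64(5.9), np.float64(10.0), np.float64(-1.39), np.float64(3.3), np.float64(4.75)]
```

Call:
send_rows --pt "17 24.5 -6 -1.4 3.3 4.75 22" --pt "19 23 -5 -1.4 3.3 4.75 22" --pt "21 21.5 -3 -1.4 3.3 4.75 22" --pt "23 20 -1 -1.4 3.3 4.75 22" --pt "25 18 1 -1.4 3.3 4.75 22"

```text
time: 5.7
position: [0.5116, 0.2348, 0.2441]
tool_rot: [[0.692, -0.699, 0.181], [-0.652, -0.713, -0.258], [0.31, 0.06, -0.949]]
contact_force: [0.5, 0.5, -1.9]
opening: 0.274
```

```bash
python3 - <<'E'
from h import *
plan(MO+MZ*.13,INS,n=5)
E
```

```text
t 5.7 n 5 dist 148.75266196493263 deg 28.746306866361103 q [ 0.5507  0.003   1.61   -0.3207  1.5112  1.3329] F [ 0.4976  0.5083 -1.8911] open 25.52467298021388
[np.float64(25.1), np.float64(15.3), np.float64(4.5), np.float64(-1.5), np.float64(3.2), np.float64(4.54)]
[np.float64(25.9), np.float64(13.1), np.float64(6.3), np.float64(-1.5), np.float64(3.2), np.float64(4.54)]
[np.float64(26.5), np.float64(10.9), np.float64(8.0), np.float64(-1.5), np.float64(3.2), np.float64(4.54)]
[np.float64(26.8), np.float64(8.5), np.float64(9.8), np.float64(-1.5), np.float64(3.2), np.float64(4.54)]
[np.float64(26.8), np.float64(6.1), np.float64(11.5), np.float64(-1.5), np.float64(3.2), np.float64(4.54)]
```

Call:
send_rows --pt "25 15 4.5 -1.5 3.2 4.5 22" --pt "26 13 6 -1.5 3.2 4.5 22" --pt "26.5 11 8 -1.5 3.2 4.5 22" --pt "27 8.5 10 -1.5 3.2 4.5 22" --pt "27 6 11.5 -1.5 3.2 4.5 22"

```text
time: 6.2
position: [0.5498, 0.0879, 0.2711]
tool_rot: [[0.29, -0.932, 0.219], [-0.76, -0.363, -0.539], [0.582, -0.01, -0.813]]
contact_force: [0.6, -0.2, -0.7]
opening: 0.28
```

```bash
python3 - <<'E'
from h import *
import pickle
plan(MO+MZ*.10,INS,n=2)
s=bot.read_state(); p=eyes.camera('wrist'); T=cam2world(p,s); save(p,'wrist4.png'); pickle.dump((p,T),open('w4.pkl','wb'))
q=eyes.camera('side'); save(q,'side4.png'); pickle.dump((q,cam2world(q)),open('s4.pkl','wb'))
for a in recognise(p,'mouth'): print(a['p'],w2t(T,a['at']))
c=[MO+MX*sx*.018+MY*sy*.035 for sx,sy in ((1,1),(1,-1),(-1,-1),(-1,1))]; print(proj(p,T,np.array(c)))
im=cv2.cvtColor(q['pixels'],cv2.COLOR_RGB2BGR); cv2.imwrite('pics/side4c.png',cv2.resize(im[90:290,190:390],None,fx=3,fy=3,interpolation=cv2.INTER_CUBIC))
E
```

```text
t 6.2 n 2 dist 31.742360891138695 deg 1.0790759674336936 q [ 0.4646  0.006   1.6513 -0.6193  1.5462  1.7023] F [ 0.59   -0.2334 -0.6952] open 26.02851995428615
[np.float64(-3.4), np.float64(-0.5), np.float64(15.5), np.float64(-0.03), np.float64(-0.3), np.float64(-0.45)]
[np.float64(-3.3), np.float64(-0.5), np.float64(15.5), np.float64(-0.03), np.float64(-0.3), np.float64(-0.45)]
0.62 [0.5885 0.0367 0.1509]
[[331.5035 153.148 ]
 [332.0081 229.0065]
 [292.9912 229.7743]
 [289.9112 153.9136]]
```

View pics/wrist4.png

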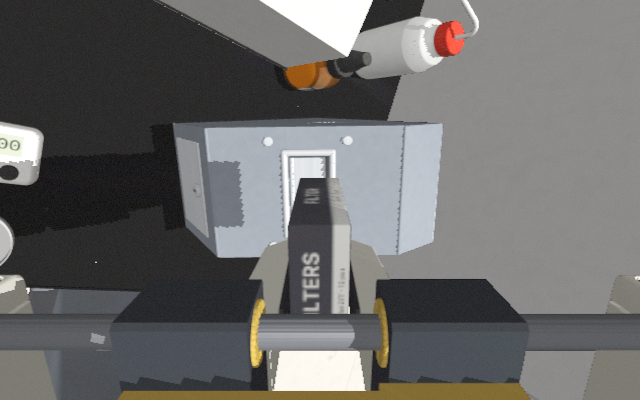

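View pics/side4c.png

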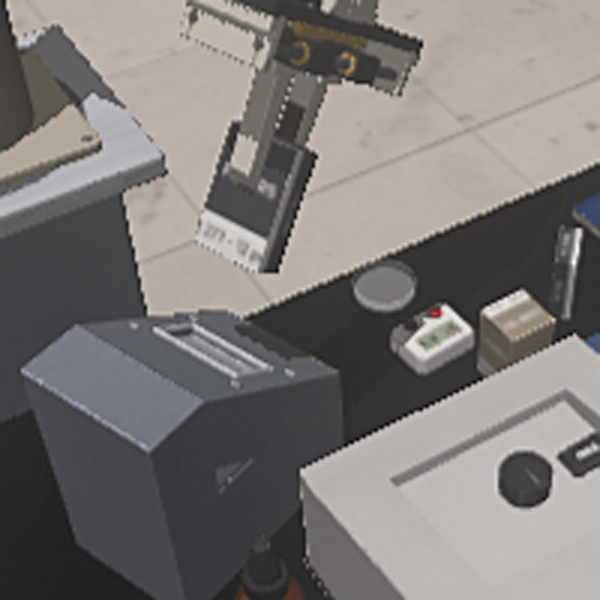

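```bash
python3 - <<'E'
from h import *
import pickle
p,T=pickle.load(open('w4.pkl','rb'))
im=cv2.cvtColor(p['pixels'],cv2.COLOR_RGB2BGR).copy()
cv2.imwrite('pics/w4c.png',cv2.resize(im[130:260,240:390],None,fx=4.5,fy=4.5,interpolation=cv2.INTER_CUBIC))
# carton points in tool frame
M=np.array(p['mount']); f,cx,cy=K(p); d=p['depth']; v,u=np.mgrid[:400,:640]; c=np.stack([(u-cx)/f*d,(v-cy)/f*d,d],-1)@M[:3,:3].T+M[:3,3]
# box pts in mouth frame
w=cloud(p,T); mm=(w-MO)@np.stack([MX,MY,MZ],1)
k=(abs(mm[...,2])<.02)&(abs(mm[...,0])<.06)&(abs(mm[...,1])<.058)&(d>0); q=w[k]; cc=q.mean(0); n=np.linalg.svd(q-cc)[2][2]; n*=np.sign(n[2]); print('plane',n,MZ,np.degrees(np.arccos(n@MZ)),'off',np.median(mm[k][:,2]))
k=(abs(c[...,0])<.03)&(c[...,2]>.0)&(c[...,2]<.065)&(abs(c[...,1])<.06)&(d>0)&(v<300)
q=c[k]; print(len(q),np.percentile(q,[1,10,50,90,99],axis=0))
m=masks_of(p,'carton_mid')
for a in m[:2]:
    q=c[a['pixels']]; print(a['p'],len(q),np.percentile(q,[1,50,99],axis=0))
# silhouettes: rows 150..170 print mouth coords of rim edges via luminance
g=cv2.cvtColor(im,cv2.COLOR_BGR2GRAY); print(g[140:172,300]); print(g[165,270:345]); print(g[172,270:345])
E
```

```text
plane [-0.2089  0.5338  0.8194] [-0.2149  0.5318  0.8192] 0.3600652973658109 off -0.0006183596243596861
1020 [[-0.0137 -0.0317  0.0003]
 [-0.0113 -0.0315  0.0036]
 [-0.0013 -0.0313  0.0213]
 [ 0.0092 -0.0311  0.0456]
 [ 0.0115 -0.0306  0.0522]]
[179 178 180 179 179 181 181 180 180 176 215 228 241 236 228 203 112 145
 224 232 232 232 232 231 232 232 230 230 231 231 231 232]
[177 178 179 178 177 177 176 178 176 179 156 146 190 224 247 255 255 226
 159 148 196 235 255 255 232 230 230 231 230 230 232 233 234 232 231 230
 230 230 229 228 227 227 228 230 232 234 233 231 231 233 232 232 231 207
 159 122  86  88  95 134 180 217 236 255 255 226 183 177 178 177 178 177
 178 177 177]
[178 178 177 177 178 178 178 178 178 176 155 136 180 215 238 255 255 233
 168 137 188 227 254 244 222 229 231 231 230 230 231 233 234 233 232 230
 230 231 229 227 228 227 228 230 233 234 232 230 231 232 232 232 207 164
 165 136  82  87  99 136 182 216 237 254 255 227 184 178 178 178 179 177
 178 177 179]
```

View pics/w4c.png

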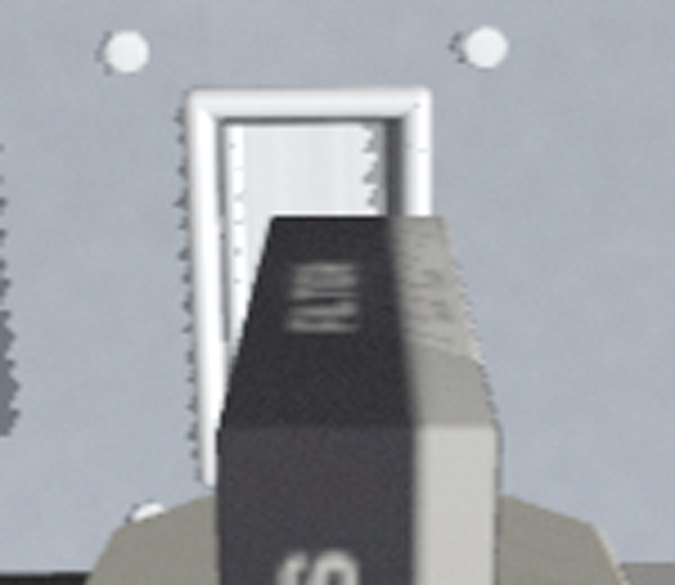

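```bash
python3 - <<'E'
from h import *
import pickle
p,T=pickle.load(open('w4.pkl','rb'));f,cx,cy=K(p); F=np.stack([MX,MY,MZ],1)
def bp(u,v,off):
    d=T[:3,:3]@np.array([(u-cx)/f,(v-cy)/f,1]); o=T[:3,3]; X=o+d*((MO+off*MZ-o)@MZ)/(d@MZ); return ((X-MO)@F*1000).round(1)
for z in (0,.002):
  print('outerL',bp(281.3,165,z),'outerR',bp(335.5,165,z),'innerL',bp(288.5,165,z),'innerR',bp(328,165,z),'outer far',bp(300,149.6,z),'inner far',bp(300,155.8,z))
  print('outerL at rows', bp(240+190/4.5,130+110/4.5,z), bp(240+207/4.5,130+470/4.5,z))
  print('screws',[bp(240+a/4.5,130+b/4.5,z) for a,b in((127,52),(487,47))])
E
```

```text
outerL [-25.9  25.5  -0. ] outerR [21.4 24.6 -0. ] innerL [-19.6  25.3  -0. ] innerR [14.9 24.7 -0. ] outer far [-9.2 38.6 -0. ] inner far [-9.3 33.2  0. ]
outerL at rows [-24.7  34.7  -0. ] [-24.6 -39.5  -0. ]
screws [array([-36.1,  45.9,  -0. ]), array([32.4, 45.6, -0. ])]
outerL [-25.7  25.8   2. ] outerR [21.3 24.9  2. ] innerL [-19.5  25.7   2. ] innerR [14.8 25.1  2. ] outer far [-9.1 38.8  2. ] inner far [-9.2 33.5  2. ]
outerL at rows [-24.5  35.    2. ] [-24.4 -38.7   2. ]
screws [array([-35.8,  46.1,   2. ]), array([32.2, 45.8,  2. ])]
```

```bash
cat >> h.py <<'E'
F=np.stack([MX,MY,MZ],1)
def tgt(x,y,z): return MO+F@np.array([x,y,z])/1000
def where():
    s=bot.read_state(); R=np.array(s['tool_rot']).reshape(3,3); print('t',s['time'],'mouth xyz',(F.T@(np.array(s['position'])-MO)*1000).round(1),'F mouth',F.T@np.array(s['contact_force']),'tq',np.array(s['wrist_torque']),'ang',np.degrees(np.arccos(-R[:,2]@MZ)),'open',s['opening']*93)
E
python3 - <<'E'
from h import *
where(); plan(tgt(-2.2,-2.3,66),INS,n=3)
E
```

```text
t 6.4 mouth xyz [  5.   -0.9 131. ] F mouth [-0.0293  0.0322 -0.0269] tq [ 0.3038  0.2579 -0.0073] ang 0.40748688162476593 open 25.78966985793907
t 6.4 n 3 dist 65.36720423744337 deg 0.7600571508914225 q [ 0.4648  0.0066  1.6511 -0.6159  1.5457  1.6981] F [ 0.0266  0.02   -0.0389] open 25.78966985793907
[np.float64(-2.5), np.float64(0.5), np.float64(21.6), np.float64(-0.02), np.float64(-0.13), np.float64(-0.21)]
[np.float64(-2.5), np.float64(0.5), np.float64(21.6), np.float64(-0.02), np.float64(-0.13), np.float64(-0.21)]
[np.float64(-2.5), np.float64(0.5), np.float64(21.6), np.float64(-0.02), np.float64(-0.13), np.float64(-0.21)]
```

Call:
send_rows --pt "-2.5 0.5 21.5 0 -0.1 -0.2 22" --pt "-2.5 0.5 21.5 0 -0.1 -0.2 22" --pt "-2.5 0.5 21.5 0 -0.1 -0.2 22" --pt "0 0 0 0 0 0 22"

```text
time: 6.8
position: [0.5606, 0.0639, 0.2128]
tool_rot: [[0.313, -0.924, 0.221], [-0.76, -0.383, -0.525], [0.569, -0.004, -0.822]]
contact_force: [-1.1, 0.2, -0.5]
opening: 0.28
```

```bash
python3 - <<'E'
from h import *
import pickle
where(); plan(tgt(-2.2,-2.3,66),INS,n=1)
s=bot.read_state(); p=eyes.camera('wrist'); T=cam2world(p,s); save(p,'wrist5.png'); pickle.dump((p,T),open('w5.pkl','wb'))
q=eyes.camera('side'); save(q,'side5.png'); pickle.dump((q,cam2world(q)),open('s5.pkl','wb'))
im=cv2.cvtColor(p['pixels'],cv2.COLOR_RGB2BGR)
cv2.imwrite('pics/w5c.png',cv2.resize(im[120:270,230:400],None,fx=4,fy=4,interpolation=cv2.INTER_CUBIC))
im=cv2.cvtColor(q['pixels'],cv2.COLOR_RGB2BGR); cv2.imwrite('pics/side5c.png',cv2.resize(im[130:270,190:330],None,fx=4,fy=4,interpolation=cv2.INTER_CUBIC))
E
```

```text
t 6.8 mouth xyz [-5.4 -0.1 68.2] F mouth [-0.8117 -0.9807 -0.0981] tq [ 0.4069  0.3994 -0.0193] ang 0.5632088959682096 open 26.032388283706034
t 6.8 n 1 dist 4.4932297800216645 deg 0.6287678307384211 q [ 0.4078  0.0265  1.7324 -0.6135  1.4216  1.6934] F [-1.1373  0.1969 -0.5459] open 26.032388283706034
[np.float64(3.2), np.float64(2.2), np.float64(2.2), np.float64(-0.48), np.float64(0.3), np.float64(0.28)]
```

View pics/w5c.png

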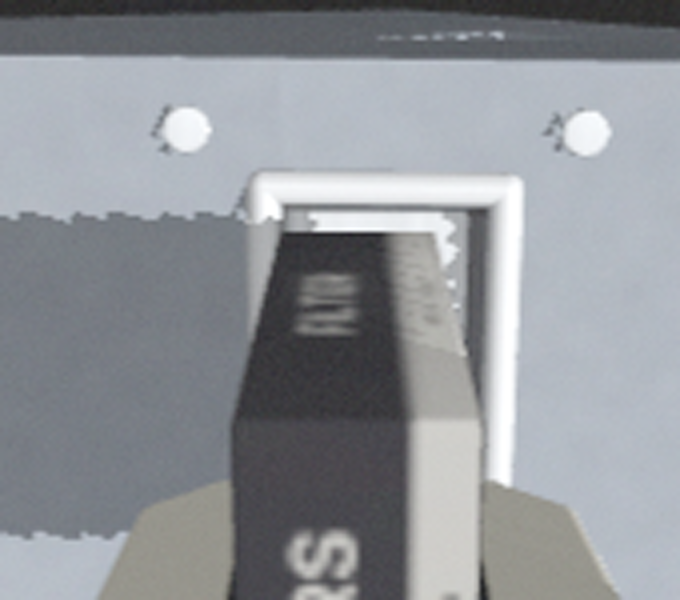

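View pics/side5c.png

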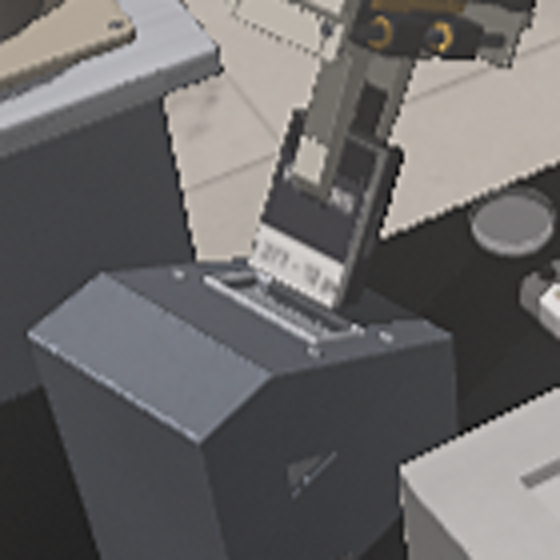

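```bash
python3 - <<'E'
from h import *
import pickle
p,T=pickle.load(open('w5.pkl','rb'));f,cx,cy=K(p)
def bp(u,v,off):
    d=T[:3,:3]@np.array([(u-cx)/f,(v-cy)/f,1]); o=T[:3,3]; X=o+d*((MO+off*MZ-o)@MZ)/(d@MZ); return ((X-MO)@F*1000).round(1)
for z in (0.001,.003):
  print(bp(292,168,z),bp(360.5,168,z),'innerR',bp(351,180,z),'inL',bp(300.8,172,z),'far',bp(325,162.5,z),bp(325,171.5,z),'scr',bp(230+187/4,120+130/4,0),bp(230+586/4,120+132/4,0))
M=np.array(p['mount']); d=p['depth']; v,u=np.mgrid[:400,:640]; c=np.stack([(u-cx)/f*d,(v-cy)/f*d,d],-1)@M[:3,:3].T+M[:3,3]
k=(abs(c[...,0])<.03)&(c[...,2]>.0)&(c[...,2]<.058)&(abs(c[...,1])<.035)&(d>0)&(v<300);q=c[k];print(np.percentile(q,[1,50,99],axis=0))
# top end of carton etc: left/right edges per z
for z0 in (.005,.02,.035,.048):
    j=abs(q[:,2]-z0)<.004; print(z0,q[j][:,0].min(),q[j][:,0].max(),np.median(q[j][:,1]))
print('lead corner px', proj(p,T,np.array([s for s in [bot.read_state()['position']]])))
E
```

```text
[-25.8  35.4   1. ] [21.3 35.6  1. ] innerR [15.  27.1  1. ] inL [-19.8  32.6   1. ] far [-3.1 39.3  1. ] [-3.1 33.   1. ] scr [-36.1  45.9  -0. ] [32.  45.8  0. ]
[-25.6  35.7   3. ] [21.1 35.9  3. ] innerR [14.9 27.6  3. ] inL [-19.7  33.    3. ] far [-3.2 39.6  3. ] [-3.1 33.4  3. ] scr [-36.1  45.9  -0. ] [32.  45.8  0. ]
[[-0.0137 -0.0317  0.0003]
 [-0.0013 -0.0313  0.0214]
 [ 0.0116 -0.0305  0.0522]]
0.005 -0.01861318267023393 0.011713844739944463 -0.031265831029720914
0.02 -0.013938613253057685 0.011803373728122929 -0.03130746823861597
0.035 -0.013895431110728504 0.011701143686760996 -0.03135102724352056
0.048 -0.013958725608236548 0.011616406279899037 -0.03138368451795202
lead corner px [[324.4179 256.6758]]
```

Call:
send_rows --pt "3.2 2.4 2 -0.5 0.3 0.3 22"

```text
time: 7.0
position: [0.5616, 0.0615, 0.2177]
tool_rot: [[0.304, -0.927, 0.22], [-0.76, -0.375, -0.53], [0.574, -0.006, -0.819]]
contact_force: [0.1, 0.8, -1.1]
opening: 0.28
```

```bash
python3 - <<'E'
from h import *
where(); plan(tgt(-2.1,-2.5,59),INS,n=1)
E
```

```text
t 7.0 mouth xyz [-0.5 -0.1 70.7] F mouth [-1.1823  0.4207 -0.5344] tq [0.3063 0.2505 0.0682] ang 0.3140247159724059 open 26.00347577122189
t 7.0 n 1 dist 12.098490391392597 deg 0.363798639531182 q [ 0.4064  0.0264  1.7257 -0.6186  1.43    1.6971] F [ 0.1421  0.7714 -1.1159] open 26.00347577122189
[np.float64(-1.6), np.float64(2.5), np.float64(11.7), np.float64(-0.31), np.float64(-0.04), np.float64(-0.18)]
```

Call:
send_rows --pt "-0.8 1.3 6 -0.2 0 -0.1 22" --pt "-0.8 1.3 6 -0.2 0 -0.1 22"

```text
time: 7.2
position: [0.5626, 0.0565, 0.2094]
tool_rot: [[0.305, -0.927, 0.217], [-0.76, -0.375, -0.532], [0.574, -0.003, -0.819]]
contact_force: [0.4, 0.4, -1.6]
opening: 0.278
```

```bash
python3 - <<'E'
from h import *
where(); plan(tgt(-2.1,-2.5,56),INS,n=1)
E
```

```text
t 7.2 mouth xyz [-1.2 -1.  61.2] F mouth [-1.0371  0.5471 -1.1692] tq [ 0.2734  0.2803 -0.0132] ang 0.14553109663077915 open 25.83969749196829
t 7.2 n 1 dist 5.471188577520297 deg 0.16318596324956847 q [ 0.3973  0.0324  1.7351 -0.6202  1.4153  1.6968] F [ 0.4402  0.3709 -1.5526] open 25.83969749196829
[np.float64(-0.9), np.float64(1.5), np.float64(5.2), np.float64(-0.14), np.float64(-0.05), np.float64(-0.07)]
```

Call:
send_rows --pt "-0.8 1.5 3 -0.1 0 0 22" --pt "-0.4 0.7 3 0 0 0 22"

```text
time: 7.4
position: [0.5615, 0.0533, 0.2034]
tool_rot: [[0.306, -0.927, 0.216], [-0.76, -0.374, -0.532], [0.574, -0.001, -0.819]]
contact_force: [1.0, -0.4, -0.8]
opening: 0.276
```

```bash
python3 - <<'E'
from h import *
import pickle
where(); plan(tgt(-2.1,-2.5,50),INS,n=1)
s=bot.read_state(); p=eyes.camera('wrist'); T=cam2world(p,s); save(p,'wrist6.png')
q=eyes.camera('side'); save(q,'side6.png')
a=cv2.resize(cv2.cvtColor(p['pixels'],cv2.COLOR_RGB2BGR)[120:270,230:400],(400,353),interpolation=cv2.INTER_CUBIC)
b=cv2.resize(cv2.cvtColor(q['pixels'],cv2.COLOR_RGB2BGR)[150:250,210:320],(390,353),interpolation=cv2.INTER_CUBIC)
cv2.imwrite('pics/c6.png',np.hstack([a,b]))
E
```

```text
t 7.4 mouth xyz [-2.5 -3.2 54.7] F mouth [ 0.131   0.7694 -1.0732] tq [ 0.2742  0.345  -0.0312] ang 0.051288522667114166 open 25.70421276249889
t 7.4 n 1 dist 4.82309741081637 deg 0.08403182107948251 q [ 0.3925  0.0326  1.7462 -0.6213  1.4052  1.6994] F [ 0.9841 -0.382  -0.8039] open 25.70421276249889
[np.float64(0.4), np.float64(-0.7), np.float64(4.7), np.float64(-0.03), np.float64(-0.04), np.float64(-0.07)]
```

View pics/c6.png

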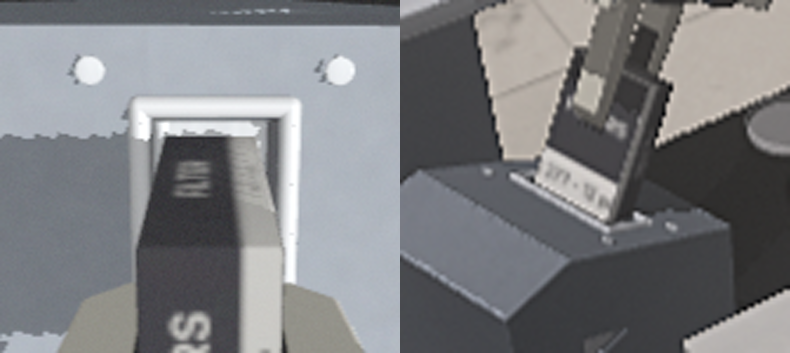

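Call:
send_rows --pt "0.4 -0.6 4 0 0 0 22" --pt "0 0 4 0 0 0 22"

```text
time: 7.7
position: [0.5639, 0.0494, 0.1975]
tool_rot: [[0.305, -0.927, 0.216], [-0.76, -0.374, -0.531], [0.573, -0.002, -0.819]]
contact_force: [-8.7, 8.4, 11.0]
opening: 0.277
```

```bash
python3 - <<'E'
from h import *
where(); plan(tgt(-2.1,-2.5,42),INS,n=1)
E
```

```text
t 7.7 mouth xyz [-2.2 -2.4 47.3] F mouth [-2.7633 -4.8738 15.3638] tq [ 0.308   1.3681 -0.78  ] ang 0.07174773317394863 open 25.74058410770239
t 7.7 n 1 dist 5.321475708142061 deg 0.11529650895725281 q [ 0.3837  0.0381  1.7515 -0.6223  1.3907  1.699 ] F [-8.668   8.4436 11.0003] open 25.74058410770239
[np.float64(0.1), np.float64(0.1), np.float64(5.3), np.float64(-0.07), np.float64(0.01), np.float64(-0.09)]
```

Call:
send_rows --pt "0 1 4 0 0 0 22"

```text
time: 7.8
position: [0.5644, 0.0479, 0.1953]
tool_rot: [[0.305, -0.927, 0.218], [-0.761, -0.374, -0.53], [0.573, -0.004, -0.82]]
contact_force: [-4.1, 9.8, 7.8]
opening: 0.274
```

```bash
python3 - <<'E'
from h import *
where()
E
```

```text
t 7.8 mouth xyz [-2.2 -2.5 44.6] F mouth [-4.1829 -0.1042 12.4334] tq [ 1.0757  0.7951 -0.1407] ang 0.20150098016359125 open 25.500626236003335
```

Call:
send_rows --pt "0 0.5 5 0 0 0 22" --pt "0 0.3 5 0 0 0 22"

```text
time: 8.0
position: [0.5665, 0.0452, 0.188]
tool_rot: [[0.305, -0.927, 0.221], [-0.764, -0.376, -0.525], [0.569, -0.009, -0.822]]
contact_force: [-2.5, 6.8, 1.2]
opening: 0.276
```

```bash
python3 - <<'E'
from h import *
where(); plan(tgt(-2.3,-3,32),INS,n=1)
E
```

```text
t 8.0 mouth xyz [-3.6 -1.6 36.7] F mouth [-5.2064  0.2701  5.1543] tq [ 1.2695  0.7035 -0.08  ] ang 0.5346408148259727 open 25.639260860801773
t 8.0 n 1 dist 5.072538003946489 deg 0.5733950132096157 q [ 0.3717  0.04    1.7656 -0.6209  1.3636  1.7001] F [-2.4547  6.7966  1.2359] open 25.639260860801773
[np.float64(1.3), np.float64(1.4), np.float64(4.7), np.float64(-0.45), np.float64(0.29), np.float64(-0.21)]
```

Call:
send_rows --pt "1.2 1.4 5 -0.4 0.3 -0.2 22" --pt "0.4 0.6 5 0 0 0 22"

```text
time: 8.2
position: [0.5676, 0.04, 0.1801]
tool_rot: [[0.308, -0.926, 0.217], [-0.761, -0.376, -0.528], [0.571, -0.003, -0.821]]
contact_force: [-1.5, 3.9, 0.5]
opening: 0.28
```

```bash
python3 - <<'E'
from h import *
where(); plan(tgt(-2.5,-3,20),INS,n=2)
p=eyes.camera('wrist'); q=eyes.camera('side')
a=cv2.resize(cv2.cvtColor(p['pixels'],cv2.COLOR_RGB2BGR)[120:270,230:400],(400,353),interpolation=cv2.INTER_CUBIC)
b=cv2.resize(cv2.cvtColor(q['pixels'],cv2.COLOR_RGB2BGR)[150:250,210:320],(390,353),interpolation=cv2.INTER_CUBIC)
cv2.imwrite('pics/c7.png',np.hstack([a,b]))
E
```

```text
t 8.2 mouth xyz [-3.9 -2.5 27.3] F mouth [-3.1258  0.0383  2.8586] tq [ 1.1021  0.5528 -0.0762] ang 0.27956954906519443 open 26.02792486982793
t 8.2 n 2 dist 7.407514739417675 deg 0.2795725277698404 q [ 0.363   0.0489  1.7721 -0.6246  1.3507  1.699 ] F [-1.5379  3.9086  0.5487] open 26.02792486982793
[np.float64(0.7), np.float64(0.2), np.float64(3.6), np.float64(-0.1), np.float64(0.1), np.float64(-0.0)]
[np.float64(0.7), np.float64(0.2), np.float64(3.6), np.float64(-0.1), np.float64(0.1), np.float64(-0.0)]
```

View pics/c7.png

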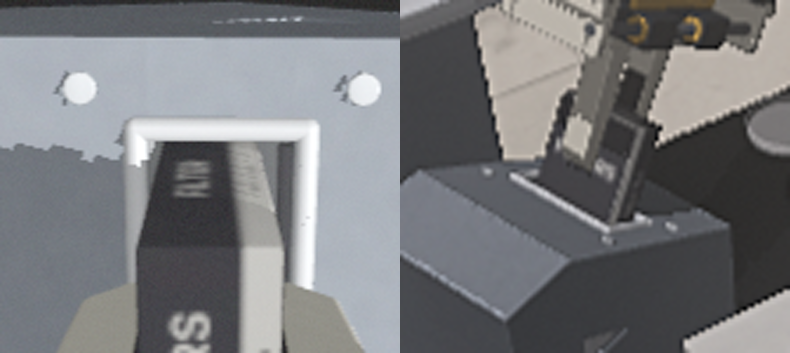

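Call:
send_rows --pt "0.7 0.3 5 0 0 0 22" --pt "0.5 0.2 5 0 0 0 22"

```text
time: 8.5
position: [0.5698, 0.0336, 0.172]
tool_rot: [[0.308, -0.926, 0.217], [-0.761, -0.377, -0.527], [0.571, -0.003, -0.821]]
contact_force: [-1.4, 3.4, -0.0]
opening: 0.28
```

```bash
python3 - <<'E'
from h import *
where(); plan(tgt(-2.5,-3,8),INS,n=2)
E
```

```text
t 8.5 mouth xyz [-3.  -2.9 16.8] F mouth [-3.0549 -0.0339  2.0999] tq [0.906  0.5021 0.0299] ang 0.3115472585779929 open 26.032149979462393
t 8.5 n 2 dist 8.787705039304253 deg 0.311714111355199 q [ 0.3502  0.0545  1.7817 -0.6272  1.3307  1.6975] F [-1.42    3.4242 -0.0321] open 26.032149979462393
[np.float64(0.2), np.float64(0.1), np.float64(4.4), np.float64(-0.11), np.float64(0.11), np.float64(0.01)]
[np.float64(0.2), np.float64(0.0), np.float64(4.4), np.float64(-0.11), np.float64(0.11), np.float64(0.01)]
```

Call:
send_rows --pt "0.2 0 4.5 -0.1 0.1 0 22" --pt "0.1 0 4 0 0 0 22"

```text
time: 8.7
position: [0.5718, 0.0281, 0.1645]
tool_rot: [[0.307, -0.927, 0.216], [-0.76, -0.375, -0.53], [0.572, -0.001, -0.82]]
contact_force: [-1.1, 2.9, -1.4]
opening: 0.281
```

```bash
python3 - <<'E'
from h import *
where()
E
```

```text
t 8.7 mouth xyz [-2.5 -3.1  7.3] F mouth [-3.37    0.0333  0.6677] tq [0.9012 0.5434 0.0288] ang 0.14020019849046558 open 26.14612160222247
```

Call:
send_rows --pt "0 0 0 0 0 0 50" --pt "0 0 0 0 0 0 50" --pt "0 0 -1 0 0 0 50" --pt "0 0 -1 0 0 0 50"

```text
time: 9.1
position: [0.5715, 0.027, 0.1663]
tool_rot: [[0.306, -0.927, 0.215], [-0.759, -0.374, -0.533], [0.574, 0.0, -0.819]]
contact_force: [0.6, -0.3, -0.3]
opening: 0.529
```

```bash
python3 - <<'E'
from h import *
where()
q=eyes.camera('side'); b=cv2.resize(cv2.cvtColor(q['pixels'],cv2.COLOR_RGB2BGR)[130:250,200:340],None,fx=4.5,fy=4.5,interpolation=cv2.INTER_CUBIC); cv2.imwrite('pics/c8.png',b)
E
```

```text
t 9.1 mouth xyz [-0.7 -3.8  8.2] F mouth [ 0.2877  0.3846 -0.5108] tq [ 0.2787  0.2421 -0.0743] ang 0.06925566489969222 open 49.191598436995754
```

View pics/c8.png

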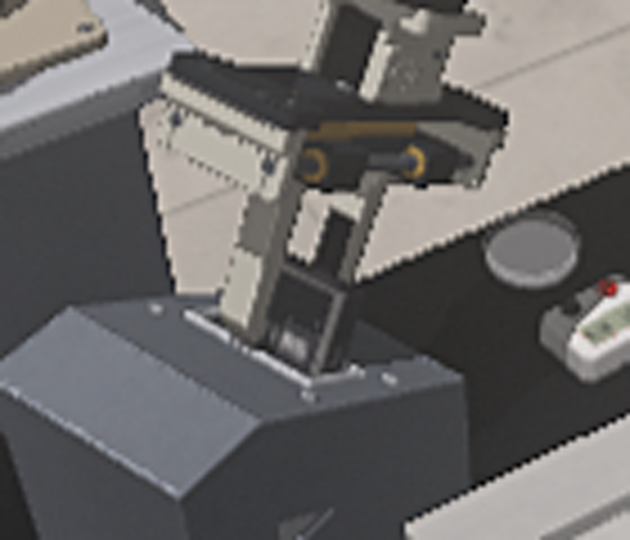

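Call:
send_rows --pt "-1.5 0 -8 0 0 0 52" --pt "0 0 -14 0 0 0 52" --pt "0 0 -16 0 0 0 52" --pt "0 0 -16 0 0 0 52" --pt "0 0 -12 0 0 0 52"

```text
time: 9.65
position: [0.5555, 0.0658, 0.2239]
tool_rot: [[0.306, -0.928, 0.214], [-0.759, -0.373, -0.533], [0.575, 0.0, -0.818]]
contact_force: [-0.9, -0.1, 0.6]
opening: 0.557
```

```bash
python3 - <<'E'
from h import *
import pickle
where()
s=bot.read_state(); p=eyes.camera('wrist'); T=cam2world(p,s); q=eyes.camera('side');Ts=cam2world(q); t=eyes.camera('top'); Tt=cam2world(t)
a=cv2.resize(cv2.cvtColor(p['pixels'],cv2.COLOR_RGB2BGR)[100:300,220:420],(395,395),interpolation=cv2.INTER_CUBIC)
b=cv2.resize(cv2.cvtColor(q['pixels'],cv2.COLOR_RGB2BGR)[130:250,200:320],(395,395),interpolation=cv2.INTER_CUBIC)
cv2.imwrite('pics/c9.png',np.hstack([a,b]))
for n,c,TT in (('w',p,T),('s',q,Ts),('t',t,Tt)):
    m=(cloud(c,TT)-MO)@F*1000; k=(abs(m[...,0])<25)&(abs(m[...,1])<36)&(m[...,2]>8)&(m[...,2]<50); r=m[k]; print(n,len(r)); 
    if len(r)>20: print(np.percentile(r,[2,50,98],axis=0).round(1)); z=np.percentile(r[:,2],96); j=r[r[:,2]>z-6]; print('top',cv2.minAreaRect(j[:,:2].astype(np.float32)),np.median(j[:,2]))
E
```

```text
t 9.65 mouth xyz [-2.1 -4.1 79.4] F mouth [ 0.176  -0.8575  0.639 ] tq [0.2784 0.2291 0.0173] ang 0.08368118969879805 open 51.79341520010481
w 3992
[[-19.9 -31.   15.4]
 [ -7.4   2.9  40.2]
 [  4.9  27.5  41.6]]
top ((-7.509664535522461, -2.8002758026123047), (60.6159782409668, 26.062633514404297), 89.80635070800781) 40.276361022957985
s 528
[[-18.2 -31.5   8.8]
 [  4.7   3.5  28.8]
 [  7.8  27.   42.4]]
top ((-5.964557647705078, -3.167724609375), (60.20139694213867, 29.802648544311523), 89.22460174560547) 41.415685626184505
t 59
[[-17.5 -31.1  11.2]
 [  2.3 -28.9  39. ]
 [  7.6 -24.8  43.5]]
top ((-5.266073226928711, -27.806684494018555), (6.4867329597473145, 25.401090621948242), 89.53559112548828) 41.36459973549577
```

View pics/c9.png

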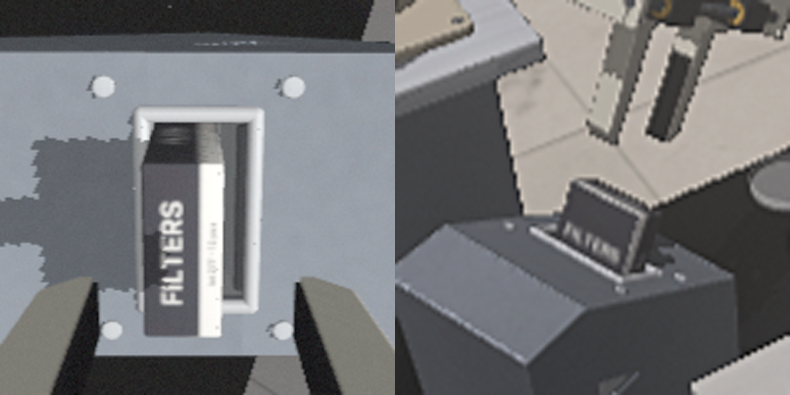

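Call:
send_rows --pt "0 0 0 0 0 -8.4 0" --pt "0 0 0 0 0 -8.4 0" --pt "0 0 0 0 0 -8.4 0" --pt "0 0 0 0 0 -8.4 0" --pt "0 0 0 0 0 -8.4 0" --newtons 20

```text
time: 10.3
position: [0.5545, 0.064, 0.2195]
tool_rot: [[0.857, -0.47, 0.211], [-0.301, -0.79, -0.535], [0.418, 0.394, -0.818]]
contact_force: [0.1, -0.4, -0.4]
opening: 0.175
```

Call:
send_rows --pt "0 0 0 0 0 -8.4 0" --pt "0 0 0 0 0 -8.4 0" --pt "0 0 0 0 0 -8.4 0" --pt "0 0 0 0 0 -8.4 0" --pt "0 0 0 0 0 -8.4 0"

```text
time: 10.8
position: [0.5525, 0.0614, 0.2145]
tool_rot: [[0.949, 0.24, 0.204], [0.314, -0.783, -0.537], [0.031, 0.574, -0.818]]
contact_force: [-0.9, -0.2, -0.1]
opening: 0.005
```

```bash
python3 - <<'E'
from h import *
where(); plan(tgt(-5,-2.5,52),PSH,n=3)
E
```

```text
t 10.8 mouth xyz [-5.  -8.5 70. ] F mouth [-0.1435 -0.8883 -0.0355] tq [ 0.1788  0.1522 -0.0443] ang 0.6788140439361047 open 0.5082587834126797
t 10.8 n 3 dist 18.99219308072664 deg 4.10439675119945 q [ 0.413   0.0251  1.7334 -0.6172  1.4457  0.2027] F [-0.86   -0.2427 -0.1114] open 0.5082587834126797
[np.float64(2.1), np.float64(-0.1), np.float64(6.0), np.float64(0.04), np.float64(0.22), np.float64(-1.35)]
[np.float64(2.0), np.float64(-0.1), np.float64(6.0), np.float64(0.04), np.float64(0.22), np.float64(-1.35)]
[np.float64(2.0), np.float64(-0.0), np.float64(6.0), np.float64(0.04), np.float64(0.22), np.float64(-1.35)]
```

Call:
send_rows --pt "2 0 6 0 0.2 -1.35 0" --pt "2 0 6 0 0.2 -1.35 0" --pt "2 0 6 0 0.2 -1.35 0"

```text
time: 11.1
position: [0.562, 0.0526, 0.1975]
tool_rot: [[0.927, 0.308, 0.213], [0.375, -0.758, -0.534], [-0.003, 0.575, -0.818]]
contact_force: [0.2, -0.8, -0.3]
opening: 0.006
```

```bash
python3 - <<'E'
from h import *
where(); plan(tgt(-5,-2.5,42),PSH,n=2)
s=bot.read_state(); p=eyes.camera('wrist'); T=cam2world(p,s); q=eyes.camera('side')
a=cv2.resize(cv2.cvtColor(p['pixels'],cv2.COLOR_RGB2BGR)[100:300,220:420],(395,395),interpolation=cv2.INTER_CUBIC)
b=cv2.resize(cv2.cvtColor(q['pixels'],cv2.COLOR_RGB2BGR)[130:250,200:320],(395,395),interpolation=cv2.INTER_CUBIC)
cv2.imwrite('pics/c10.png',np.hstack([a,b]))
E
```

```text
t 11.1 mouth xyz [-5.2 -3.  49.4] F mouth [ 0.5187 -0.114  -0.6728] tq [0.1805 0.0966 0.034 ] ang 0.16541301264660083 open 0.577485112488322
t 11.1 n 2 dist 7.382738073512772 deg 0.1877962268858049 q [ 0.3916  0.0416  1.7488 -0.6234  1.3981  0.1322] F [ 0.198  -0.7944 -0.2536] open 0.577485112488322
[np.float64(0.2), np.float64(0.1), np.float64(3.7), np.float64(0.06), np.float64(0.06), np.float64(0.04)]
[np.float64(0.2), np.float64(0.1), np.float64(3.7), np.float64(0.06), np.float64(0.06), np.float64(0.04)]
```

View pics/c10.png

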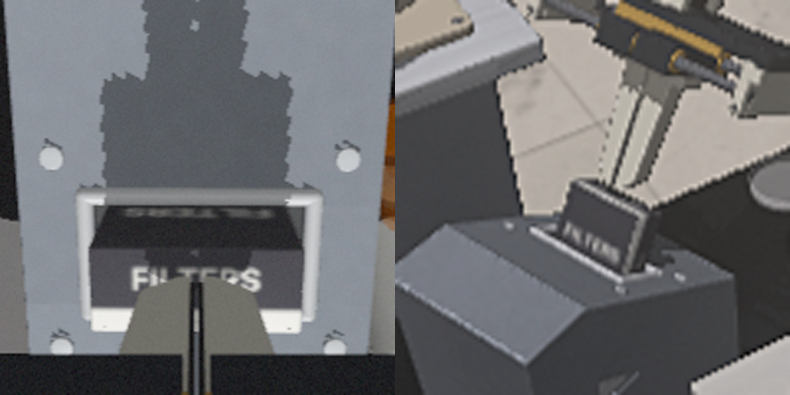

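Call:
send_rows --pt "0.2 0 4 0 0 0 0" --pt "0 0 4 0 0 0 0" --pt "0 0 4 0 0 0 0"

```text
time: 11.5
position: [0.5648, 0.0457, 0.1868]
tool_rot: [[0.928, 0.305, 0.213], [0.372, -0.759, -0.534], [-0.002, 0.575, -0.818]]
contact_force: [-0.9, 1.7, 1.1]
opening: 0.006
```

```bash
python3 - <<'E'
from h import *
where(); plan(tgt(-5,-2.5,28),PSH,n=2)
E
```

```text
t 11.5 mouth xyz [-5.3 -3.  36.4] F mouth [-0.9719 -0.227   2.0029] tq [0.3478 0.1733 0.0573] ang 0.1934420329856891 open 0.559884016813583
t 11.5 n 2 dist 8.438332217277466 deg 0.2074691817766834 q [ 0.3778  0.0504  1.7598 -0.6264  1.3749  0.1358] F [-0.939   1.7183  1.0832] open 0.559884016813583
[np.float64(0.3), np.float64(0.1), np.float64(4.2), np.float64(0.05), np.float64(0.08), np.float64(-0.04)]
[np.float64(0.2), np.float64(0.1), np.float64(4.2), np.float64(0.05), np.float64(0.08), np.float64(-0.04)]
```

Pushing at about 2 N. Continuing.

Call:
send_rows --pt "0.2 0 5 0 0 0 0" --pt "0.1 0 5 0 0 0 0" --pt "0 0 5 0 0 0 0"

```text
time: 11.8
position: [0.5689, 0.0378, 0.1741]
tool_rot: [[0.928, 0.304, 0.214], [0.372, -0.76, -0.533], [0.0, 0.575, -0.818]]
contact_force: [-0.4, 2.1, 0.7]
opening: 0.004
```

```bash
python3 - <<'E'
from h import *
where(); plan(tgt(-5,-2,10),PSH,n=2)
E
```

```text
t 11.8 mouth xyz [-5.3 -2.2 20.9] F mouth [-1.306   0.4557  1.7855] tq [ 0.3673  0.2505 -0.0628] ang 0.11833846405134388 open 0.3783240864465831
t 11.8 n 2 dist 10.871654983323838 deg 0.17536074246147634 q [ 0.3612  0.062   1.7722 -0.6306  1.3447  0.1377] F [-0.3619  2.1122  0.7135] open 0.3783240864465831
[np.float64(0.1), np.float64(0.1), np.float64(5.4), np.float64(0.04), np.float64(0.04), np.float64(-0.06)]
[np.float64(0.1), np.float64(0.1), np.float64(5.4), np.float64(0.04), np.float64(0.04), np.float64(-0.06)]
```

Call:
send_rows --pt "0 0 5 0 0 0 0" --pt "0 0 5 0 0 0 0" --pt "0 0 5 0 0 0 0"

```text
time: 12.1
position: [0.5724, 0.0291, 0.1607]
tool_rot: [[0.928, 0.304, 0.214], [0.372, -0.76, -0.533], [0.0, 0.575, -0.818]]
contact_force: [-0.7, 1.1, 2.6]
opening: 0.005
```

```bash
python3 - <<'E'
from h import *
where()
q=eyes.camera('side'); b=cv2.resize(cv2.cvtColor(q['pixels'],cv2.COLOR_RGB2BGR)[130:250,200:340],None,fx=4.5,fy=4.5,interpolation=cv2.INTER_CUBIC); cv2.imwrite('pics/c11.png',b)
E
```

```text
t 12.1 mouth xyz [-5.3 -2.2  4.5] F mouth [ 0.4728 -0.2757  2.8477] tq [0.3584 0.2179 0.0246] ang 0.10916966230139354 open 0.42632745706321606
```

View pics/c11.png

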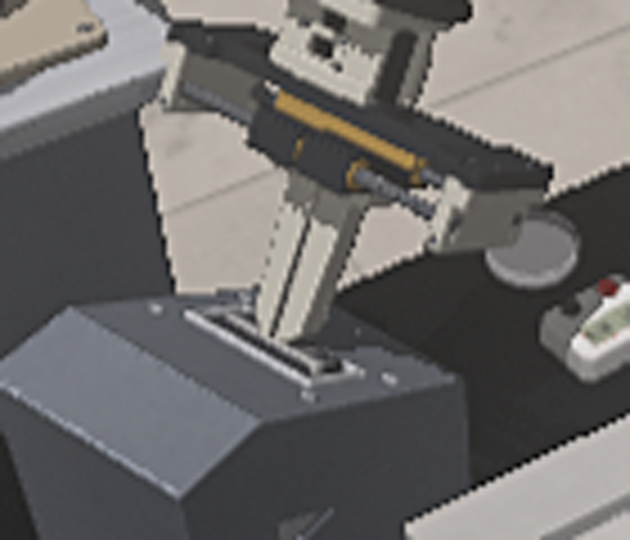

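Call:
send_rows --pt "0 0.5 5 0 0 0 0" --pt "0 0.3 5 0 0 0 0" --pt "0 0 5 0 0 0 0"

```text
time: 12.45
position: [0.576, 0.0196, 0.1474]
tool_rot: [[0.928, 0.305, 0.214], [0.372, -0.76, -0.533], [-0.0, 0.575, -0.818]]
contact_force: [-0.6, 1.4, 1.7]
opening: 0.006
```

```bash
python3 -c "
from h import *
where()"
```

```text
t 12.45 mouth xyz [ -4.6  -2.4 -12.2] F mouth [-0.2933 -0.0216  2.2493] tq [ 0.3041  0.1396 -0.0392] ang 0.12492943814150784 open 0.530280349606842
```

Call:
send_rows --pt "0 0 5 0 0 0 0" --pt "0 0 5 0 0 0 0" --pt "0 0 5 0 0 0 0"

```text
time: 12.75
position: [0.5794, 0.0108, 0.134]
tool_rot: [[0.928, 0.305, 0.214], [0.372, -0.76, -0.533], [-0.0, 0.575, -0.818]]
contact_force: [-1.3, 1.2, 0.7]
opening: 0.007
```

```bash
python3 -c "
from h import *
where()"
```

```text
t 12.75 mouth xyz [ -4.6  -2.5 -28.6] F mouth [-0.9029 -0.7733  1.4624] tq [0.4051 0.2134 0.024 ] ang 0.1264598837260545 open 0.6465922718866147
```

Call:
send_rows --pt "0 0 5 0 0 0 0" --pt "0 0 5 0 0 0 0" --pt "0 0 4 0 0 0 0"

```text
time: 13.05
position: [0.5824, 0.0026, 0.121]
tool_rot: [[0.928, 0.305, 0.213], [0.372, -0.76, -0.533], [-0.001, 0.574, -0.819]]
contact_force: [-0.9, 1.7, -0.5]
opening: 0.005
```

```bash
python3 - <<'E'
from h import *
where()
q=eyes.camera('side'); b=cv2.resize(cv2.cvtColor(q['pixels'],cv2.COLOR_RGB2BGR)[130:250,200:340],None,fx=4.5,fy=4.5,interpolation=cv2.INTER_CUBIC); cv2.imwrite('pics/c12.png',b)
E
```

```text
t 13.05 mouth xyz [ -4.8  -2.8 -44.2] F mouth [-1.8349 -0.2357  0.7345] tq [ 0.5504  0.2717 -0.0866] ang 0.14651750278714587 open 0.4749417406840811
```

View pics/c12.png

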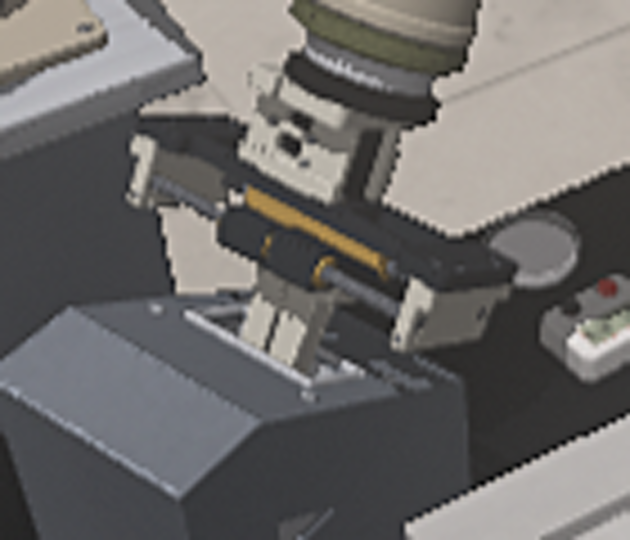

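Call:
send_rows --pt "0 0 4 0 0 0 0" --pt "0 0 0 0 0 0 0" --pt "0 0 0 0 0 0 0"

```text
time: 13.4
position: [0.5827, 0.0002, 0.1159]
tool_rot: [[0.928, 0.306, 0.211], [0.372, -0.76, -0.533], [-0.002, 0.573, -0.819]]
contact_force: [-0.5, 2.2, 0.0]
opening: 0.007
```

Call:
send_rows --pt "0 0 -6 0 0 0 0" --pt "0 0 -8 0 0 0 0" --pt "0 0 -10 0 0 0 0"

```text
time: 13.7
position: [0.5753, 0.0131, 0.1342]
tool_rot: [[0.929, 0.308, 0.207], [0.371, -0.76, -0.534], [-0.007, 0.572, -0.82]]
contact_force: [-0.7, 3.2, -2.0]
opening: 0.006
```

```bash
python3 -c "
from h import *
where()"
```

```text
t 13.7 mouth xyz [ -7.4  -5.5 -26.3] F mouth [-3.8382  0.5789  0.1864] tq [0.7894 0.3723 0.0105] ang 0.4897846424487474 open 0.5925235593859527
```

Call:
send_rows --pt "2 1.5 -8 0.2 0 0 0" --pt "2 1.5 -10 0.2 0 0 0" --pt "1 0.5 -12 0 0 0 0"

```text
time: 14.0
position: [0.5753, 0.03, 0.1651]
tool_rot: [[0.929, 0.309, 0.207], [0.371, -0.764, -0.528], [-0.005, 0.567, -0.824]]
contact_force: [0.1, -0.7, 0.1]
opening: 0.004
```

```bash
python3 -c "
from h import *
where();plan(tgt(-3,0,90),PSH,n=4)"
```

```text
t 14.0 mouth xyz [-2.5  0.9  8. ] F mouth [ 0.6655 -0.1615 -0.3414] tq [ 0.2465  0.1243 -0.0004] ang 0.5888204338598497 open 0.37183380967536755
t 14.0 n 4 dist 82.01943702694957 deg 0.5888355770532269 q [ 0.3383  0.0801  1.7664 -0.6237  1.325   0.1222] F [ 0.1279 -0.7475  0.1021] open 0.37183380967536755
[np.float64(-0.4), np.float64(-0.3), np.float64(-20.5), np.float64(-0.12), np.float64(0.09), np.float64(-0.0)]
[np.float64(-0.3), np.float64(-0.2), np.float64(-20.5), np.float64(-0.12), np.float64(0.09), np.float64(-0.0)]
[np.float64(-0.3), np.float64(-0.2), np.float64(-20.5), np.float64(-0.12), np.float64(0.09), np.float64(-0.0)]
[np.float64(-0.3), np.float64(-0.2), np.float64(-20.5), np.float64(-0.12), np.float64(0.09), np.float64(-0.0)]
```

Call:
send_rows --pt "-0.3 0 -15 0 0 0 0" --pt "0 0 -25 0 0 0 0" --pt "0 0 -30 0 0 0 0" --pt "0 0 -30 0 0 0 0" --pt "0 0 -20 0 0 0 0"

```text
time: 14.5
position: [0.5496, 0.0957, 0.2739]
tool_rot: [[0.929, 0.304, 0.21], [0.369, -0.764, -0.529], [-0.001, 0.569, -0.822]]
contact_force: [-0.2, -0.6, -0.2]
opening: 0.006
```

```bash
python3 - <<'E'
from h import *
where()
s=bot.read_state(); p=eyes.camera('wrist'); T=cam2world(p,s); q=eyes.camera('side'); t=eyes.camera('top')
a=cv2.resize(cv2.cvtColor(p['pixels'],cv2.COLOR_RGB2BGR)[100:300,220:420],(395,395),interpolation=cv2.INTER_CUBIC)
b=cv2.resize(cv2.cvtColor(q['pixels'],cv2.COLOR_RGB2BGR)[130:250,200:320],(395,395),interpolation=cv2.INTER_CUBIC)
cv2.imwrite('pics/c13.png',np.hstack([a,b])); save(t,'top13.png')
m=(cloud(p,T)-MO)@F*1000; k=(abs(m[...,0]+2)<13)&(abs(m[...,1]+2)<28); r=m[k]; print(np.nanpercentile(r[:,2],[2,25,50,75,98]), len(r))
E
```

```text
t 14.5 mouth xyz [  2.    1.6 137.6] F mouth [ 0.2992 -0.4247 -0.4464] tq [0.2487 0.1218 0.0186] ang 0.3865762984585596 open 0.5760250082213935
[ -6.1922  -4.7528 152.2757 168.9324 198.1364] 4473
```

View pics/c13.png

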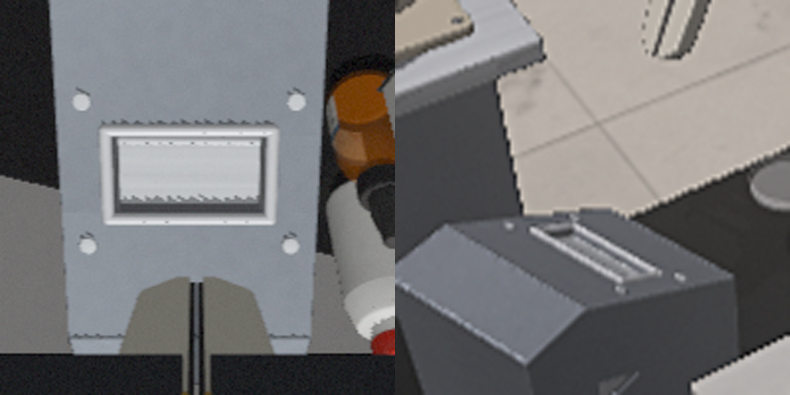

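View pics/top13.png

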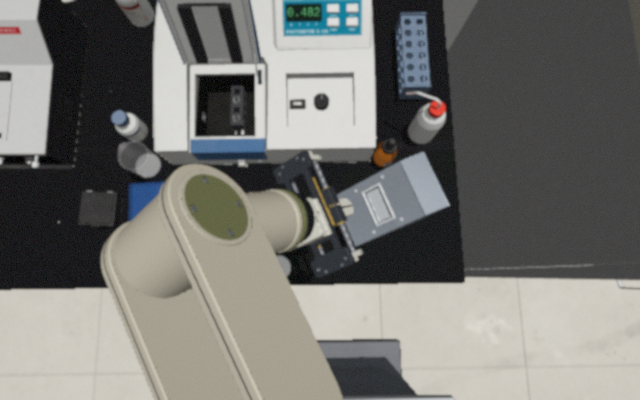

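Call:
send_rows --pt "0 0 -5 0 0 0 0" --pt "0 0 0 0 0 0 0" --pt "0 0 0 0 0 0 0" --pt "0 0 0 0 0 0 0" --pt "0 0 0 0 0 0 0"

```text
time: 15.15
position: [0.5478, 0.0956, 0.2727]
tool_rot: [[0.93, 0.306, 0.205], [0.368, -0.763, -0.532], [-0.007, 0.57, -0.822]]
contact_force: [-0.0, 0.8, 0.4]
opening: 0.004
```

```bash
python3 - <<'E'
from h import *
import pickle
where()
s=bot.read_state(); p=eyes.camera('wrist'); T=cam2world(p,s); q=eyes.camera('side'); Ts=cam2world(q); save(q,'side14.png')
m=(cloud(p,T)-MO)@F*1000; k=(abs(m[...,0]+2)<13)&(abs(m[...,1]+2)<28)&(m[...,2]<20); r=m[k]; A=np.c_[r[:,:2],np.ones(len(r))]; print('flap plane',np.linalg.lstsq(A,r[:,2],rcond=None)[0],np.percentile(r[:,2],[2,50,98]))
q0,_=pickle.load(open('side0.pkl','rb')); d=np.abs(q['pixels'].astype(int)-q0['pixels']).max(2)
for n,(u0,u1,v0,v1) in dict(timer=(318,350,188,218),dish=(305,330,175,196),square=(348,378,185,215),bottle=(265,298,270,315),flatc=(345,378,140,185),small=(372,388,160,200)).items(): print(n,(d[v0:v1,u0:u1]>40).mean().round(3))
for t in ['carton_mid','timer','dish','square_carton','amber_bottle']: print(t,[(round(a['p'],2),w2t(Ts,a['at']).round(3)) for a in recognise(q,t)][:4])
E
```

```text
t 15.15 mouth xyz [  1.   -0.1 136.9] F mouth [-0.3796  0.2855  0.7033] tq [ 0.1559  0.1463 -0.0635] ang 0.6112420753742674 open 0.39191737680319966
flap plane [-0.0011 -0.0036 -5.0651] [-6.4769 -5.068  -3.7218]
timer 0.191
dish 0.004
square 0.001
bottle 0.024
flatc 0.216
small 0.008
carton_mid [(0.66, array([0.564, 0.363, 0.061])), (0.58, array([0.57 , 0.029, 0.153])), (0.43, array([0.633, 0.376, 0.071])), (0.23, array([ 0.626, -0.035,  0.14 ]))]
timer [(0.63, array([0.538, 0.244, 0.019]))]
dish [(0.73, array([0.448, 0.249, 0.006]))]
square_carton [(0.59, array([0.605, 0.272, 0.074]))]
amber_bottle [(0.95, array([ 0.736, -0.022,  0.063]))]
```

View pics/side14.png

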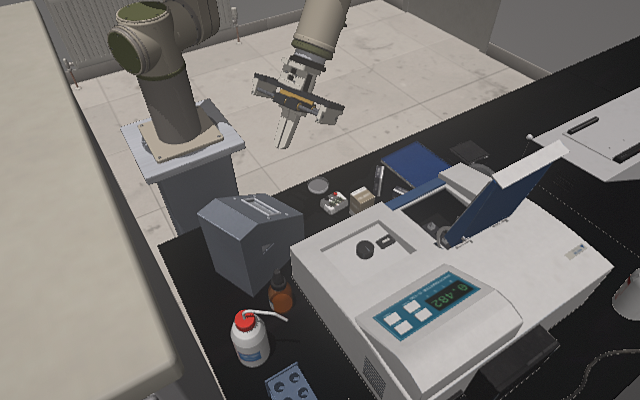

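```bash
python3 -c "
from h import *
print(ticket.sign_off())"
```

```text
the job is handed in; nothing more can be done
None
```

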